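# Snap core rests onto the carrier rail and load the bars

## Robot

A 6-joint arm with a two-finger parallel gripper is mounted at the origin on the work surface. World frame = base frame: x ahead of the robot, y to its left, z up, the work surface at z = 0. Lengths are in mm, angles in rad, forces in N, time in s.
With the tool pointing down it reaches from about 375 to 825 mm from the base axis. Payload 5.5 kg.
Tool frame: the origin (TCP) lies midway between the tips of the shut fingers; the grasp point (between the pads) lies 19 mm behind it; z points along the fingers, y is the line along which they close (so a half turn about z gives the same grasp; the last joint's range is limited). The gripper opens to 85 mm and grips with 20 to 120 N. Pads are 22 mm wide; open, the fingers measure 114 mm over their backs; the gripper's body (76 mm by 85 mm) begins 54 mm behind the grasp point. The pads swing forward as they close: fully open they stand 13 mm farther back than shut.
Start: joints at [-1.235, 0.314, -0.047, 1.21, 0, 1.571], TCP at [197.711, -566.485, 231.299] pointing down, gripper open.
Joint ranges: [-2.67, 2.67], [-0.69, 1.73], [-1.03, 1.25], [-2.08, 2.16], [-1.42, 1.45], [-3.14, 3.14]. Speed limits (rad/s): [2.39, 2.39, 3.01, 3.14, 3.14, 3.14].

## Interface

Orientations are given as a unit quaternion [w, x, y, z].
In Python, from plant import observe, read_camera, hand_in gives the robot as it stands. The module is installed in compiled form; this text tells all that it offers.
- The arm moves only by the shell command python3 -m inch 'ROWS'. ROWS is JSON, a list that holds one entry, the list of rows, each a list of 7 numbers: the shift along the world's x, y, z as a fraction of full scale, then the turn, a rotation vector about the world's x, y, z as a fraction of full scale, then the opening, from 0 (shut) to 1 (fully open). In form: [[[x, y, z, wx, wy, wz, claw], ...]]. A call has 1 to 8 rows; each row shifts and turns the commanded pose from where the row before left it; what a row does not reach is not made up. Full scale, the value 1, is 2 cm for a shift and 90 degrees for a turn. A row lasts 1/8 s, in which the tool goes at most 62.5 mm and 10.7 degrees, less where a joint would pass 70% of its speed; a pose out of reach is approached as far as the arm can. A call with a number of a shift or a turn outside -1 to 1 is refused whole. A call with a gripper value outside its range is refused whole. The fingers move at their own pace and stop on an object; the grip force is fixed at half the most. Time passes only in rows, so rows that do not move let the fingers close. It gives the time, the measured TCP pose, the force, the opening and the grip force at its end, in the units of the state.
- observe(): the state, without advancing time (a new reading comes with each control period).
- read_camera(name): name is "side" or "top"; returns a dict with "img" (400x640x3 uint8, red, green, blue), "mtx" (3x3 intrinsics, pixels), "view" (4x4, takes a point from world to camera coordinates). Camera axes: x right, y up, looking along -z (the intrinsics and any distortion apply to the point x, -y, -z); pixel columns grow to the right and rows downward; lengths in mm; the calibration is good to about 2 mm. A picture is of the moment at which its call begins. There is no depth.
- hand_in(): hands the job in; it is judged then, once.
The state is a dict: "t": time; "joint_pos": joint angles; "qd": joint speeds; "joint_efforts": joint torques, N m; "position": TCP position; "ee_rot": TCP orientation; "force": force on the tool from outside, world axes, zero at the start; "moment": the same for the moment, N m; "finger_gap": finger opening in mm; "grasp_force": force on a finger pad.
Only numpy, scipy, OpenCV 4.12 (cv2) and the standard library are available. Lean on these libraries where they do the work, as an engineer would, in place of code of your own. Each camera call takes 0.05 s, during which the arm holds its last target. There are 200 camera calls.

## Task

Fit the two clip-on rests to the sloping carrier's rail, one centred on each pair of white marks: hook the lip over the rail's upper edge, then tilt the rest down until its foot clip snaps under the lower edge. Then lay every sand-core bar across both rests, each in its own row of seats, square and centred between the rests. Do not disturb the brush, can and pot on the bench.

Things in the scene. Friction and masses are not known exactly. Their poses are not given: they have to be found in the camera images.
- rail: Steel T-rail on the carrier's green sloping board; fixed, but its place and yaw vary. Origin: centre of the rail's top face; x points up the slope (15 degrees, upper end farther from the robot), y left along the rail, z square off the slope. Flange x -40 to 40, y -135 to 135, z -5 to 0 mm, on a web 46 mm wide; board top at z -30, 220 mm (x) by 290 mm (y).
- mark_left (a point): Point on the rail's top face between the left pair of white marks painted on the board above and below the rail (rail x 0, y +62 mm); axes as the rail. One rest belongs centred here along the rail, within 12 mm.
- mark_right (a point): The same for the right pair of white marks (rail x 0, y -62 mm).
- seat_low (a point): Centre of the lowest row of seats once both rests are on, at bar-bottom height: rail x -60, y 0, z +14 mm; axes as the rail. A bar lies here along rail y, its centre 15 mm above this point; the 36 mm seats leave it 3 mm play each way.
- seat_mid (a point): The same for the middle row: rail x 0, y 0, z +14 mm.
- seat_top (a point): The same for the top row: rail x +60, y 0, z +14 mm.
- rest_a: Loose aluminium clip-on rest, 168 x 40 x 56 mm, 0.37 kg, standing upright on the bench. Origin: centre of its flat underside (20 mm above the bench at first); seated, origin and axes match the rail's at its mark. Beam z 0 to 14; seats at x -60, 0, 60; between them two ridges to grip across y (x -42 to -18 and 18 to 42, z 14 to 36, 40 mm wide); end stops z 14 to 22.
- rest_b: A second rest like rest_a; either goes to either mark. Hook lip at the +x end: wall x 41 to 49, z -20 to 0, with a tongue x 33 to 41, z -16 to -10 pointing to -x that goes under the rail's upper edge; the slot, 10 mm high and 8 deep, takes the flange with the rest's -x end raised about 20 degrees.
- foot_a (a point): Point on rest_a's underside over its clip barb (rest x -40, z 0), level with the rail's top face once home. The clip: a sprung barb at x -43 to -34 pointing to +x, barb top z -6, bottom z -20; it snaps under the rail's lower edge when the foot end is pushed down with 5 to 20 N. A fixed foot stands at x -62 to -54, z -20 to 0.
- foot_b (a point): The same point of rest_b. On both rests a small thumb tab (16 x 16 x 4 mm) juts out at the foot end (rest -x).
- clip_a (a joint): Spring clip of rest_a: 0 = relaxed (m), up to 0.0085 as it is pushed outward; 700 N/m with 1 N preload. About 0 again when snapped home.
- clip_b (a joint): The same for rest_b.
- bar0: Pale sand-core bar, 190 mm along its x axis, 30 by 30 mm square, 0.18 to 0.33 kg; origin at the centre of its underside as it starts, lying flat on the bench. Two or three of the three bars are present.
- bar0_mid (a point): Centre of bar0 (15 mm above its origin along its own z).
- bar1: Pale sand-core bar, 190 mm along its x axis, 30 by 30 mm square, 0.18 to 0.33 kg; origin at the centre of its underside as it starts, lying flat on the bench. Two or three of the three bars are present.
- bar1_mid (a point): Centre of bar1 (15 mm above its origin along its own z).
- bar2: Pale sand-core bar, 190 mm along its x axis, 30 by 30 mm square, 0.18 to 0.33 kg; origin at the centre of its underside as it starts, lying flat on the bench. Two or three of the three bars are present.
- bar2_mid (a point): Centre of bar2 (15 mm above its origin along its own z).
- brush: Bystander: a hand brush with a handle, lying on the bench beyond the carrier; origin at its underside.
- can: Bystander: a plain steel can 66 mm across, 70 mm tall; origin at the centre of its base.
- pot: Bystander: a dark steel pot 90 mm across, 60 mm tall; origin at the centre of its base.
Things that resemble listed ones, but are neither listed nor needed, are in the scene too. What is shaped like the bar1 but blue is not meant. What is shaped like the rest_b but black is not meant.

How it is judged (in metres and radians):
On the way:
1. both rests are hooked and snapped home on the rail, one at each mark (x of rest_a in the frame of rail between -0.004 and 0.004 m and z of rest_a in the frame of rail between -0.003 and 0.003 m and z of foot_a in the frame of rail between -0.003 and 0.003 m and angle between each of rest_a, rest_b's own z axis and vertical below 0.6 rad and angle between the z axis of each of rest_a, rest_b and the z axis of rail, either way round below 0.05 rad and angle between the x axis of each of rest_a, rest_b and the x axis of rail, either way round below 0.08 rad and value of joint each of clip_a, clip_b below 0.0025 m and x of rest_b in the frame of rail between -0.004 and 0.004 m and z of rest_b in the frame of rail between -0.003 and 0.003 m and z of foot_b in the frame of rail between -0.003 and 0.003 m and ((y of rest_a in the frame of mark_left between -0.012 and 0.012 m and y of rest_b in the frame of mark_right between -0.012 and 0.012 m) or (y of rest_b in the frame of mark_left between -0.012 and 0.012 m and y of rest_a in the frame of mark_right between -0.012 and 0.012 m))), for 0.3 s.
At the end, for the whole second after the job is handed in: Both rests flush on the rail (foot and origin within 3 mm), square (0.05 rad), clips sprung back, one within 12 mm of each mark; each bar present in its own row of seats (within 8 mm across, 3 mm in height), centred within 18 mm, parallel within 0.06 rad; all released and at rest (all of step 1 and linear speed of each of rest_a, rest_b, bar0, bar1, bar2 below 0.02 m/s and z of bar0_mid in the frame of rail between 0.026 and 0.032 m and y of bar0_mid in the frame of rail between -0.018 and 0.018 m and angle between the x axis of each of bar0, bar1, bar2 and the y axis of rail, either way round below 0.06 rad and (x of bar0_mid in the frame of seat_low between -0.008 and 0.008 m or x of bar0_mid in the frame of seat_mid between -0.008 and 0.008 m or x of bar0_mid in the frame of seat_top between -0.008 and 0.008 m) and z of bar1_mid in the frame of rail between 0.026 and 0.032 m and y of bar1_mid in the frame of rail between -0.018 and 0.018 m and (x of bar1_mid in the frame of seat_low between -0.008 and 0.008 m or x of bar1_mid in the frame of seat_mid between -0.008 and 0.008 m or x of bar1_mid in the frame of seat_top between -0.008 and 0.008 m) and z of bar2_mid in the frame of rail between 0.026 and 0.032 m and y of bar2_mid in the frame of rail between -0.018 and 0.018 m and (x of bar2_mid in the frame of seat_low between -0.008 and 0.008 m or x of bar2_mid in the frame of seat_mid between -0.008 and 0.008 m or x of bar2_mid in the frame of seat_top between -0.008 and 0.008 m) and distance between bar0_mid and bar1_mid above 0.045 m and distance between each of bar0_mid, bar1_mid and bar2_mid above 0.045 m); the robot touches nothing.
It fails at once if the brush is pushed aside (distance of brush from where it was at the start of the episode above 0.03 m).
It fails at once if the can is pushed aside (distance of can from where it was at the start of the episode above 0.03 m).
It fails at once if the pot is pushed aside (distance of pot from where it was at the start of the episode above 0.03 m).
Of bar0, bar1, bar2 only 2 to 3 are there at a start; the rules pass over those that are not, and their reading is None.
At some moment in a run one of bar0, bar1, bar2 may be knocked a few centimetres aside while the robot is not near it.
Once in a run the grip may slacken for a moment while it holds something.
It also fails if it takes over 210 s, if anything falls off the work surface, if the arm or the gripper's body presses on something with over 40 N, if the wrist force passes 120 N, or if a joint passes its speed limit or range.

## Working session

There is one attempt and no reset: what is moved stays moved. The work goes in short steps, Python scripts to look and compute and a shell command to move; the robot and the scene stay as the last step left them, time stands still between calls to the robot, and variables do not carry over. Pictures are saved under pics/ and viewed, at most 14 in all, crops included, and the job is handed in when it is done.

```bash
mkdir -p pics; python3 - <<'E'
from plant import *
import cv2,numpy as np
for n in("top","side"):
    r=read_camera(n);cv2.imwrite(f"pics/{n}0.png",r["img"][:,:,::-1])
    print(n,r.keys(),np.round(r["mtx"],1).tolist(),np.round(r["view"],3).tolist())
print(observe())
E
```

```text
top dict_keys(['img', 'mtx', 'view']) [[361.6, 0.0, 316.7], [0.0, 361.6, 200.3], [0.0, 0.0, 1.0]] [[-0.006, -1.0, 0.025, -118.375], [0.994, -0.003, 0.113, -540.142], [-0.113, 0.025, 0.993, -1200.154], [0.0, 0.0, 0.0, 1.0]]
side dict_keys(['img', 'mtx', 'view']) [[487.2, 0.0, 332.6], [0.0, 487.2, 206.8], [0.0, 0.0, 1.0]] [[0.999, -0.042, 0.015, -526.866], [0.019, 0.694, 0.719, -18.834], [-0.04, -0.718, 0.695, -1796.814], [0.0, 0.0, 0.0, 1.0]]
{'t': 0.1, 'joint_pos': array([-1.23500720e+00,  3.14152787e-01, -4.79819148e-02,  1.21022091e+00,
        2.39288164e-05,  1.57083444e+00]), 'qd': array([ 6.11197456e-04, -2.00832256e-03,  2.13010567e-03, -7.67721597e-05,
       -1.34043242e-04, -1.48582243e-03]), 'joint_efforts': array([-4.75600973e-04, -5.40768385e+01,  3.40540051e+01,  1.12036569e-02,
       -2.32829598e-05,  9.45121400e-06]), 'position': array([ 197.54075515, -565.98540361,  230.52106825]), 'ee_rot': array([-7.70679219e-04,  9.85941671e-01,  1.67088039e-01, -1.18502551e-04]), 'force': array([ 0.70742001,  1.09802387, -0.8020386 ]), 'moment': array([-0.00987856,  0.03343802, -0.02822911]), 'grasp_force': 0.0, 'finger_gap': 85.46771565234336}
```

View pics/top0.png

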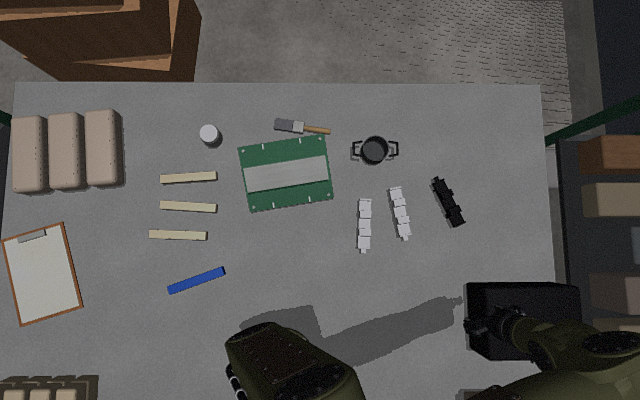

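View pics/side0.png

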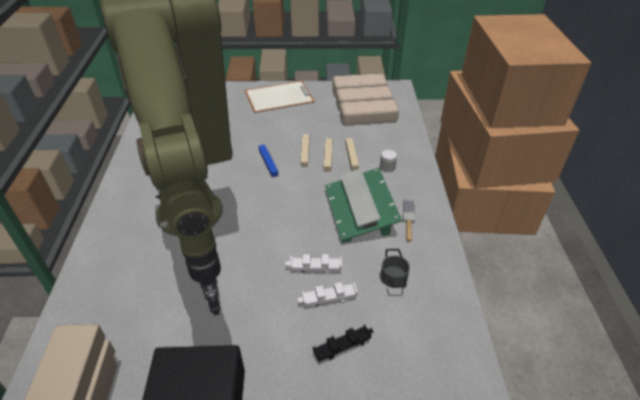

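Candidates in the top picture are:
- **Rests:** white at (364,225) and (399,213). The black one at (448,201) is a decoy.
- **Bars:** pale at (188,177), (188,206) and (178,235). The blue one at (196,280) is a decoy.
- **Rail:** the light quad at (286,174) on the green board.
- **Bystanders:** can (209,134), brush (300,127) and pot (374,150).

I choose the two white rests and the three pale bars. Next I'll measure them and check with one close crop.

```bash
cat > h.py <<'E'
import numpy as np,cv2
from plant import *
from scipy.spatial.transform import Rotation as R
def cam(n):
    r=read_camera(n);K=np.array(r["mtx"]);V=np.array(r["view"]);return r["img"],K,V
def ray(c,p):
    _,K,V=c;d=np.linalg.inv(K)@[p[0],p[1],1];d=np.array([d[0],-d[1],-d[2]])
    return -V[:3,:3].T@V[:3,3],V[:3,:3].T@(d/np.linalg.norm(d))
def plane(c,p,z):
    o,d=ray(c,p);return o+d*(z-o[2])/d[2]
def proj(c,P):
    _,K,V=c;q=V[:3,:3]@np.asarray(P)+V[:3,3];q=K@[q[0],-q[1],-q[2]];return q[:2]/q[2]
def tri(c1,p1,c2,p2):
    o1,d1=ray(c1,p1);o2,d2=ray(c2,p2)
    s=np.linalg.lstsq(np.c_[d1,-d2],o2-o1,rcond=None)[0];a=o1+d1*s[0];b=o2+d2*s[1]
    return (a+b)/2,np.linalg.norm(a-b)
def blobs(m,lo,hi,box=None):
    m=m.astype(np.uint8)*255
    if box: k=np.zeros_like(m);x0,y0,x1,y1=box;k[y0:y1,x0:x1]=1;m=m*k
    cs,_=cv2.findContours(m,cv2.RETR_EXTERNAL,cv2.CHAIN_APPROX_NONE)
    return [c for c in cs if lo<cv2.contourArea(c)<hi]
E
python3 - <<'E'
from h import *
T=cam("top");S=cam("side")
a=cv2.resize(T[0][115:260,225:470],None,fx=3.2,fy=3.2,interpolation=cv2.INTER_CUBIC)
cv2.imwrite("pics/c1.png",a[:,:,::-1])
for n,c,px in(("top",T,[(286,174),(270,174),(364,225),(399,213),(399,200),(188,177),(188,206),(178,235),(320,140),(209,134),(330,230)]),("side",S,[(360,200),(327,264),(322,264),(330,295),(305,150),(328,155),(352,153),(340,210),(330,180)])):
    print(n,[(p,c[0][p[1],p[0]].tolist()) for p in px])
b=cv2.resize(S[0][130:310,280:420],None,fx=3.3,fy=3.3,interpolation=cv2.INTER_CUBIC);cv2.imwrite("pics/c2.png",b[:,:,::-1])
E
```

```text
top [((286, 174), [136, 136, 134]), ((270, 174), [124, 126, 122]), ((364, 225), [169, 170, 176]), ((399, 213), [168, 166, 171]), ((399, 200), [169, 170, 173]), ((188, 177), [169, 160, 137]), ((188, 206), [167, 160, 141]), ((178, 235), [164, 159, 138]), ((320, 140), [76, 91, 80]), ((209, 134), [167, 167, 171]), ((330, 230), [118, 117, 118])]
side [((360, 200), [164, 166, 162]), ((327, 264), [158, 155, 158]), ((322, 264), [150, 147, 151]), ((330, 295), [213, 208, 212]), ((305, 150), [204, 187, 159]), ((328, 155), [204, 186, 158]), ((352, 153), [204, 187, 159]), ((340, 210), [71, 114, 91]), ((330, 180), [157, 157, 157])]
```

View pics/c1.png

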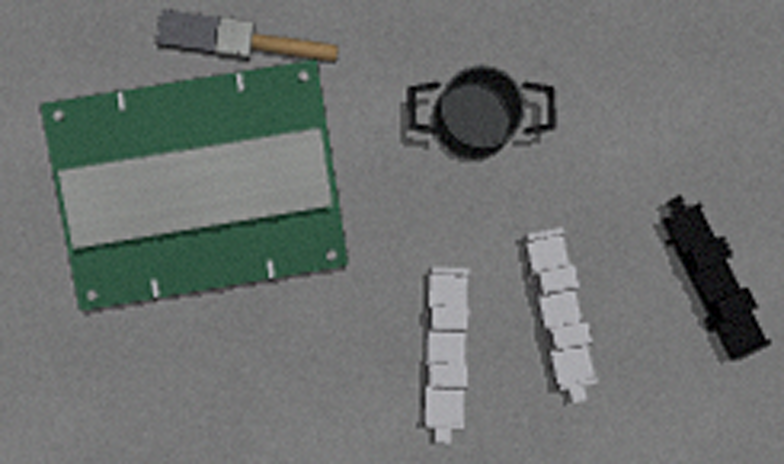

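View pics/c2.png

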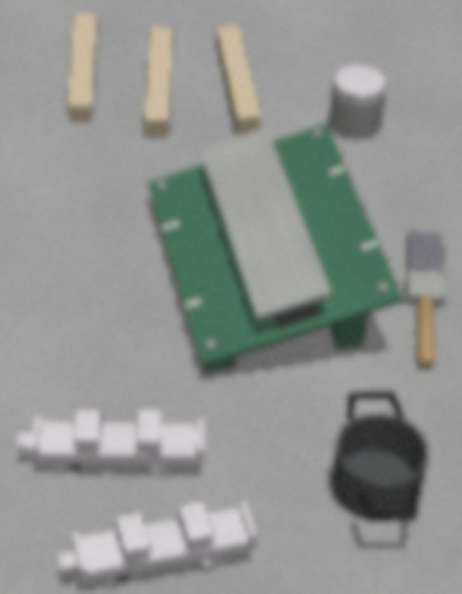

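The top crop shows both white rests with their tabs (foot end) towards the robot, at crop (442,436) and (577,396). The rail quad is at crop (60,171)-(331,207), and the black rest stays out of it. The side crop agrees and shows three pale bars.

```bash
cat >> h.py <<'E'
def quad(cnt):
    """4 sub-pixel corners: line fits to the sides of the min-area rectangle, corners in order"""
    b=cv2.boxPoints(cv2.minAreaRect(cnt));P=cnt[:,0,:].astype(float)
    for e in np.linspace(.02,.2,40):
        h=cv2.approxPolyDP(cv2.convexHull(cnt),e*cv2.arcLength(cnt,True)/4,True)
        if len(h)==4: b=h[:,0,:].astype(float);break
    L=[]
    for i in range(4):
        a,c=b[i],b[(i+1)%4];u=(c-a)/np.linalg.norm(c-a);n=np.array([-u[1],u[0]])
        t=(P-a)@u/np.linalg.norm(c-a);k=(t>.12)&(t<.88)&(abs((P-a)@n)<2.5)
        vx,vy,x,y=cv2.fitLine(P[k].astype(np.float32),cv2.DIST_HUBER,0,.01,.01).ravel();L.append(np.cross([x,y,1],[x+vx,y+vy,1]))
    q=[np.cross(L[i-1],L[i]) for i in range(4)];return np.array([p[:2]/p[2] for p in q])
def barmask(img):
    i=img.astype(int);return (i[...,0]-i[...,2]>18)&(i[...,0]>120)
E
python3 - <<'E'
from h import *
T=cam("top");S=cam("side")
def seg(c,box):
    i=c[0].astype(int);g=(i[...,1]-i[...,0]>8)
    m=blobs(g,500,1e5,box);h=cv2.convexHull(np.vstack(m));k=np.zeros(g.shape,np.uint8);cv2.fillConvexPoly(k,h,1)
    br=i.sum(2); 
    th=330 if c is T else 400
    r=(k>0)&~g&(br>th);r=cv2.morphologyEx(r.astype(np.uint8),cv2.MORPH_OPEN,np.ones((5,5)))
    return quad(max(blobs(r,200,1e5),key=cv2.contourArea)),quad(h)
qt,bt=seg(T,(230,120,345,220));qs,bs=seg(S,(320,160,405,245))
print(np.round(qt,1).tolist(),np.round(qs,1).tolist())
# order: nearest match via projection at z~90
def match(c1,q1,c2,q2,z):
    out=[]
    for p in q1:
        w=proj(c2,plane(c1,p,z));j=np.argmin(np.linalg.norm(q2-w,axis=1));out.append(tri(c1,p,c2,q2[j]))
    return out
for q1,q2,z in((qt,qs,90),(bt,bs,70)):
    o=match(T,q1,S,q2,z);P=np.array([a for a,_ in o]);print(np.round(P,1).tolist(),[round(float(e),1) for _,e in o])
    print("sides",[round(float(np.linalg.norm(P[i]-P[i-1])),1) for i in range(4)],"c",P.mean(0).round(1))
for n,c,box in(("T",T,(140,160,225,250)),("S",S,(290,130,365,175))):
    for b in blobs(barmask(c[0]),60,1e4,box):
        r=cv2.minAreaRect(b);print(n,np.round(r[0],1),np.round(r[1],1),round(r[2],1),plane(c,r[0],28).round(1), end=' ')
        if c is T:
            q=quad(b);W=np.array([plane(c,p,30) for p in q]);print("sides",[round(float(np.linalg.norm(W[i]-W[i-1])),1) for i in range(4)],W.mean(0).round(1),end='')
            e=max((W[i]-W[i-1] for i in range(4)),key=np.linalg.norm);print(" yaw",round(float(np.degrees(np.arctan2(e[1],e[0]))),1),end='')
        print()
a=cv2.resize(T[0][180:258,355:415],None,fx=7,fy=7,interpolation=cv2.INTER_CUBIC)
b=cv2.resize(S[0][245:310,285:362],None,fx=4.9,fy=4.9,interpolation=cv2.INTER_CUBIC)
o=np.zeros((546,800,3),np.uint8);o[:,:420]=a;o[:b.shape[0],420:420+b.shape[1]]=b;o=cv2.convertScaleAbs(o,alpha=2.2,beta=-180);cv2.imwrite("pics/c3.png",o[:,:,::-1])
E
```

```text
h.py:33: RuntimeWarning: divide by zero encountered in divide
  q=[np.cross(L[i-1],L[i]) for i in range(4)];return np.array([p[:2]/p[2] for p in q])
h.py:33: RuntimeWarning: invalid value encountered in divide
  q=[np.cross(L[i-1],L[i]) for i in range(4)];return np.array([p[:2]/p[2] for p in q])
Traceback (most recent call last):
  File "h.py", line 32, in quad
    vx,vy,x,y=cv2.fitLine(P[k].astype(np.float32),cv2.DIST_HUBER,0,.01,.01).ravel();L.append(np.cross([x,y,1],[x+vx,y+vy,1]))
              ~~~~~~~~~~~^^^^^^^^^^^^^^^^^^^^^^^^^^^^^^^^^^^^^^^^^^^^^^^^^^
cv2.error: OpenCV(4.12.0) /io/opencv/modules/imgproc/src/linefit.cpp:50: error: (-215:Assertion failed) count > 0 in function 'fitLine2D_wods'
```

```bash
cat > m.py <<'E'
from h import *
T=cam("top");S=cam("side")
def seg(c,box):
    i=c[0].astype(int);g=(i[...,1]-i[...,0]>8)
    m=blobs(g,300,1e5,box);h=cv2.convexHull(np.vstack(m));k=np.zeros(g.shape,np.uint8);cv2.fillConvexPoly(k,h,1)
    br=cv2.GaussianBlur(i.sum(2).astype(np.float32),(3,3),0)
    th=330 if c is T else 400
    r=(k>0)&~g&(br>th);r=cv2.morphologyEx(r.astype(np.uint8),cv2.MORPH_OPEN,np.ones((5,5)))
    return quad(max(blobs(r,200,1e5),key=cv2.contourArea)),quad(blobs(k,200,1e5)[0])
qt,bt=seg(T,(230,120,345,220));qs,bs=seg(S,(320,160,405,245))
print(np.round(qt,1).tolist(),np.round(qs,1).tolist())
def match(c1,q1,c2,q2,z):
    out=[]
    for p in q1:
        w=proj(c2,plane(c1,p,z));j=np.argmin(np.linalg.norm(q2-w,axis=1));out.append(tri(c1,p,c2,q2[j]))
    return out
for q1,q2,z in((qt,qs,90),(bt,bs,70)):
    o=match(T,q1,S,q2,z);P=np.array([a for a,_ in o]);print(np.round(P,1).tolist(),[round(float(e),1) for _,e in o])
    print("sides",[round(float(np.linalg.norm(P[i]-P[i-1])),1) for i in range(4)],"c",P.mean(0).round(1))
for n,c,box in(("T",T,(140,160,225,250)),("S",S,(290,130,365,175))):
    for b in blobs(barmask(c[0]),60,1e4,box):
        r=cv2.minAreaRect(b);print(n,np.round(r[0],1),np.round(r[1],1),round(r[2],1),plane(c,r[0],28).round(1), end=' ')
        if c is T:
            q=quad(b);W=np.array([plane(c,p,30) for p in q]);print("sides",[round(float(np.linalg.norm(W[i]-W[i-1])),1) for i in range(4)],W.mean(0).round(1),end='')
            e=max((W[i]-W[i-1] for i in range(4)),key=np.linalg.norm);print(" yaw",round(float(np.degrees(np.arctan2(e[1],e[0]))),1),end='')
        print()
a=cv2.resize(T[0][180:258,355:415],None,fx=7,fy=7,interpolation=cv2.INTER_CUBIC)
b=cv2.resize(S[0][245:310,285:362],None,fx=4.9,fy=4.9,interpolation=cv2.INTER_CUBIC)
o=np.zeros((546,800,3),np.uint8);o[:,:420]=a;o[:b.shape[0],420:420+b.shape[1]]=b;o=cv2.convertScaleAbs(o,alpha=2.2,beta=-180);cv2.imwrite("pics/c3.png",o[:,:,::-1])
E
python3 m.py
```

```text
Traceback (most recent call last):
  File "m.py", line 10, in <module>
    qt,bt=seg(T,(230,120,345,220));qs,bs=seg(S,(320,160,405,245))
                                         ~~~^^^^^^^^^^^^^^^^^^^^^
  File "m.py", line 9, in seg
    return quad(max(blobs(r,200,1e5),key=cv2.contourArea)),quad(blobs(k,200,1e5)[0])
           ~~~~^^^^^^^^^^^^^^^^^^^^^^^^^^^^^^^^^^^^^^^^^^^
  File "h.py", line 32, in quad
    vx,vy,x,y=cv2.fitLine(P[k].astype(np.float32),cv2.DIST_HUBER,0,.01,.01).ravel();L.append(np.cross([x,y,1],[x+vx,y+vy,1]))
              ~~~~~~~~~~~^^^^^^^^^^^^^^^^^^^^^^^^^^^^^^^^^^^^^^^^^^^^^^^^^^
cv2.error: OpenCV(4.12.0) /io/opencv/modules/imgproc/src/linefit.cpp:50: error: (-215:Assertion failed) count > 0 in function 'fitLine2D_wods'
```

```bash
python3 - <<'E'
s=open('m.py').read()
s=s.replace("return quad(max(blobs(r,200,1e5),key=cv2.contourArea)),","return (quad(max(blobs(r,200,1e5),key=cv2.contourArea)) if c is T else (np.array([(203,165),(273,143),(330,292),(258,318)])+.5)/3.3-.5+[280,130]),")
open('m.py','w').write(s)
E
python3 m.py
```

```text
[[324.2, 155.6], [327.4, 178.0], [247.9, 191.1], [243.3, 168.6]] [[341.2, 179.7], [362.4, 173.0], [379.7, 218.1], [357.8, 226.0]]
[[680.0, -144.9, 95.0], [607.8, -156.1, 70.6], [566.6, 109.7, 50.5], [643.8, 123.3, 69.7]] [0.0, 3.7, 4.7, 3.9]
sides [271.8, 77.0, 269.8, 80.7] c [624.5 -17.   71.4]
[[772.4, -145.5, 49.2], [550.6, -180.1, 8.3], [498.6, 106.8, 29.4], [710.1, 142.4, 87.7]] [3.5, 1.8, 5.2, 0.7]
sides [297.1, 228.2, 292.3, 222.2] c [632.9 -19.1  43.6]
T [176.9 234.4] [56.1  8.5] 1.9 [426.4 348.1  28. ] sides [27.0, 186.6, 23.7, 179.8] [426.6 348.4  30. ] yaw -92.2
T [187.1 205.8] [56.   8.3] 3.8 [522.7 317.7  28. ] sides [23.8, 186.0, 26.0, 183.3] [522.7 316.5  30. ] yaw -93.7
T [187.5 176.6] [ 8.2 55.7] 85.8 [622.8 319.7  28. ] sides [187.6, 24.4, 182.3, 26.1] [622.4 319.2  30. ] yaw -86.4
S [351.8 152.8] [31.5  8. ] 76.0 [619.8 304.1  28. ] 
S [327.7 153. ] [ 7.6 30.3] 2.7 [519.8 305.1  28. ] 
S [304.6 149.4] [ 7.6 31. ] 3.4 [424.2 331.8  28. ]
```

View pics/c3.png

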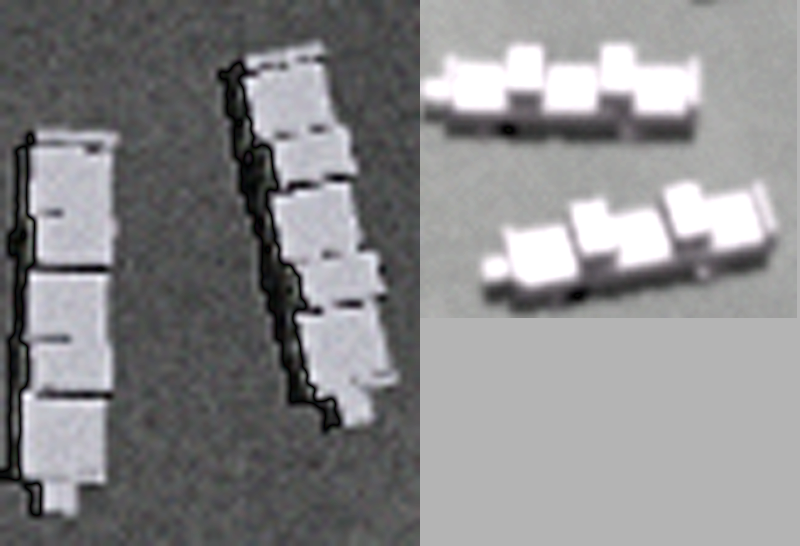

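The crop shows the ridge tops as pairs on each rest. Rest A, on the left, has them at about (74,240) and (70,366). Rest B has them at about (313,156) and (341,280), with the tabs below. I'll triangulate the ridges and the eight white spots on the board.

```bash
cat > m2.py <<'E'
from h import *
T=cam("top");S=cam("side")
def up(p,s,o): return (np.array(p,float)+.5)/s-.5+o
def cen(c,p,r=3):
    w=c[0].astype(float);w=w[...,0]
    for _ in range(3):
        x,y=np.round(p).astype(int);k=w[y-r:y+r+1,x-r:x+r+1];k=np.clip(k-np.median(k)-12,0,None)
        yy,xx=np.mgrid[y-r:y+r+1,x-r:x+r+1];p=np.array([(k*xx).sum(),(k*yy).sum()])/k.sum()
    return p
tp=up([(58,115),(303,76),(332,255),(92,295),(121,100),(239,82),(155,288),(270,269)],3.2,[225,115])
sp=up([(162,184),(318,133),(383,287),(210,344),(171,225),(193,302)],3.3,[280,130])
names="ULs URs LRs LLs ULm URm LLm LRm".split()
# side: which is which -> nearest projection of top point at board height
sp=up([(318,133),(383,287),(210,344),(162,184),(337,171),(369,245),(171,225),(193,302)],3.3,[280,130])
P=[]
for n,a,b in zip(names,tp,sp):
    a2,b2=cen(T,a),cen(S,b);X,e=tri(T,a2,S,b2);P.append(X);print(n,(a2-a).round(1),(b2-b).round(1),X.round(1),round(e,1))
P=np.array(P);c=P.mean(0)
n=np.linalg.svd(P-c)[2][2];n*=np.sign(n[2]);yv=(P[0]-P[1]+P[3]-P[2]+P[4]-P[5]+P[6]-P[7]);yv/=np.linalg.norm(yv)
print("centre",c.round(1),"n",n.round(3),"tilt",np.degrees(np.arccos(n[2])).round(1),"y",yv.round(3),"yaw",np.degrees(np.arctan2(-yv[0],yv[1])).round(2))
print("marks",np.linalg.norm(P[4]-P[5]).round(1),np.linalg.norm(P[6]-P[7]).round(1),"screws",[np.linalg.norm(P[i]-P[j]).round(1) for i,j in((0,1),(1,2),(2,3),(3,0))])
print("origin est",(c+30*n).round(1))
rc=up([(319,129),(331,207),(73,248),(60,171)],3.2,[225,115]);rs=up([(330,292),(258,318),(203,165)],3.3,[280,130])
for a,b in zip(rc,[rs[0],rs[1]]): print("rail R corner",[v.round(1) for v in tri(T,a,S,b)])
for k,v in dict(A=[(74,240),(70,366),(525,60),(617,58)],B=[(313,156),(341,280),(592,218),(686,201)]).items():
    h,f=up(v[0],7,[355,180]),up(v[1],7,[355,180]);sf,sh=[up(np.array(q)-[420,0],4.9,[285,245]) for q in v[2:]]
    H,F=plane(T,h,56),plane(T,f,56);d=H-F
    print(k,"hook",H.round(1),"foot",F.round(1),np.linalg.norm(d).round(1),"yaw",np.degrees(np.arctan2(d[1],d[0])).round(1),"tri",[x.round(1) for x in tri(T,h,S,sh)+tri(T,f,S,sf)])
E
python3 m2.py
```

```text
** On entry to DLASCL parameter number  4 had an illegal value
 ** On entry to DLASCL parameter number  4 had an illegal value
 ** On entry to DLASCL parameter number  4 had an illegal value
 ** On entry to DLASCL parameter number  4 had an illegal value
 ** On entry to DLASCL parameter number  5 had an illegal value
 ** On entry to DLASCL parameter number  4 had an illegal valuem2.py:8: RuntimeWarning: invalid value encountered in divide
  yy,xx=np.mgrid[y-r:y+r+1,x-r:x+r+1];p=np.array([(k*xx).sum(),(k*yy).sum()])/k.sum()
Traceback (most recent call last):
  File "m2.py", line 17, in <module>
    a2,b2=cen(T,a),cen(S,b);X,e=tri(T,a2,S,b2);P.append(X);print(n,(a2-a).round(1),(b2-b).round(1),X.round(1),round(e,1))
                                ~~~^^^^^^^^^^^
  File "h.py", line 15, in tri
    s=np.linalg.lstsq(np.c_[d1,-d2],o2-o1,rcond=None)[0];a=o1+d1*s[0];b=o2+d2*s[1]
      ~~~~~~~~~~~~~~~^^^^^^^^^^^^^^^^^^^^^^^^^^^^^^^^
numpy.linalg.LinAlgError: SVD did not converge in Linear Least Squares
```

```bash
python3 - <<'E'
s=open('m2.py').read()
s=s.replace("def cen(c,p,r=3):","def cen(c,p,r=2):\n    q0=p").replace("-12,0,None)","-5,0,None)+1e-6").replace("    return p\n","    return p if np.linalg.norm(p-q0)<.8 else q0\n")
open('m2.py','w').write(s)
E
python3 m2.py
```

```text
ULs [-0.1 -0. ] [0. 0.] [698.1 123.4  84.4] 2.4
URs [ 0.1 -0.2] [ 0.1 -0.1] [ 739.3 -130.    86.6] 2.7
LRs [-0.3 -0.1] [ 0.1 -0.1] [ 558.4 -159.9   37. ] 2.1
LLs [-0.2  0. ] [0. 0.] [516.8  93.7  36. ] 1.2
ULm [-0.1  0.1] [0. 0.] [713.5  59.2  82. ] 3.4
URm [ 0.2 -0.2] [0. 0.] [733.6 -63.8  83.6] 3.3
LLm [-0.1  0.2] [-0.1 -0. ] [524.   27.4  32.7] 0.6
LRm [0.1 0.1] [0.  0.2] [543.6 -95.2  32.6] 1.6
centre [628.4 -18.1  59.4] n [-0.253 -0.035  0.967] tilt 14.8 y [-0.161  0.987 -0.006] yaw 9.24
marks 124.6 124.2 screws [np.float64(256.7), np.float64(190.0), np.float64(256.9), np.float64(190.0)]
origin est [620.8 -19.2  88.4]
rail R corner [array([ 680.8, -145.3,   95.6]), np.float64(1.9)]
rail R corner [array([ 605.3, -158.1,   72.2]), np.float64(0.9)]
A hook [ 490.7 -281.8   56. ] foot [ 430.9 -278.6   56. ] 59.9 yaw -3.0 tri [array([ 489.9, -280.8,   62.1]), np.float64(0.6), array([ 429.9, -278.2,   59.1]), np.float64(1.7)]
B hook [ 530.6 -397.7   56. ] foot [ 471.1 -409.3   56. ] 60.7 yaw 11.0 tri [array([ 529.7, -396.7,   60.1]), np.float64(1.0), array([ 470.5, -408.1,   60.4]), np.float64(0.6)]
```

Measurements, checked against the given sizes:
- **Rail:** origin about (621,-19,87), yaw 9.2°, tilt 14.8° (should be 15). The marks come out 124 mm apart, as they should.
- **Rest A:** foot ridge (431,-279), yaw about -2.5°.
- **Rest B:** foot ridge (471,-409), yaw about 11°.

I'll go for rest A first.

```bash
python3 -m inch '[[[0.73,0.898,-0.377,0,0,-0.0151,1],[0.73,0.898,-0.377,0,0,-0.0151,1],[0.73,0.898,-0.377,0,0,-0.0151,1],[0.73,0.898,-0.377,0,0,-0.0151,1],[0.73,0.898,-0.377,0,0,-0.0151,1],[0.73,0.898,-0.377,0,0,-0.0151,1],[0.73,0.898,-0.377,0,0,-0.0151,1],[0.73,0.898,-0.377,0,0,-0.0151,1]]]'
python3 -m inch '[[[0.73,0.898,-0.377,0,0,-0.0151,1],[0.73,0.898,-0.377,0,0,-0.0151,1],[0.73,0.898,-0.377,0,0,-0.0151,1],[0.73,0.898,-0.377,0,0,-0.0151,1],[0.73,0.898,-0.377,0,0,-0.0151,1],[0.73,0.898,-0.377,0,0,-0.0151,1],[0.73,0.898,-0.377,0,0,-0.0151,1],[0.73,0.898,-0.377,0,0,-0.0151,1]]]'
cat >> h.py <<'E'
def pose():
    o=observe();q=np.array(o["ee_rot"]);M=R.from_quat(q[[1,2,3,0]]).as_matrix()
    print("t",round(o["t"],2),"tcp",np.round(o["position"],1),"toolx az",np.degrees(np.arctan2(M[1,0],M[0,0])).round(2),"toolz",M[:,2].round(3),"F",np.round(o["force"],1),"gap",round(o["finger_gap"],1),"grip",round(o["grasp_force"],1));return o,M
E
python3 -c "from h import *;pose()"
```

```text
t: 1.7
position: [315.0, -422.3, 170.9]
ee_rot: [0.0, 0.997, 0.073, 0.0]
force: [0.5, 0.1, 0.1]
finger_gap: 85.6
grasp_force: 0.0
t: 2.7
position: [431.9, -278.6, 110.6]
ee_rot: [0.0, 1.0, -0.022, 0.0]
force: [-0.0, 0.1, 0.4]
finger_gap: 85.3
grasp_force: 0.0
t 2.7 tcp [ 431.9 -278.6  110.6] toolx az -2.55 toolz [ 0. -0. -1.] F [-0.   0.1  0.4] gap 85.3 grip 0.0
```

```bash
python3 -m inch '[[[0,0,-0.886,0,0,0,1],[0,0,-0.886,0,0,0,1],[0,0,-0.886,0,0,0,1],[0,0,-0.886,0,0,0,1],[0,0,-0.886,0,0,0,1],[0,0,0,0,0,0,0],[0,0,0,0,0,0,0],[0,0,0,0,0,0,0]]]'
python3 -m inch '[[[0,0,0,0,0,0,0],[0,0,0,0,0,0,0],[0,0,0,0,0,0,0]]]'
python3 - <<'E'
from h import *
pose()
S=cam("side");T=cam("top")
a=cv2.resize(T[0][180:250,340:420],None,fx=5,fy=5,interpolation=cv2.INTER_CUBIC)
b=cv2.resize(S[0][235:305,265:345],None,fx=5,fy=5,interpolation=cv2.INTER_CUBIC)
cv2.imwrite("pics/g1.png",np.hstack([a,b])[:,:,::-1])
E
```

```text
t: 3.7
position: [432.1, -279.8, 23.2]
ee_rot: [0.001, 1.0, -0.022, 0.001]
force: [-0.3, -0.2, -0.8]
finger_gap: 39.3
grasp_force: 60.4
t: 4.08
position: [432.1, -279.8, 23.2]
ee_rot: [0.001, 1.0, -0.022, 0.001]
force: [-1.4, -0.5, 6.2]
finger_gap: 39.4
grasp_force: 61.2
t 4.08 tcp [ 432.1 -279.8   23.2] toolx az -2.51 toolz [ 0.002 -0.001 -1.   ] F [-1.4 -0.5  6.2] gap 39.4 grip 61.2
```

View pics/g1.png

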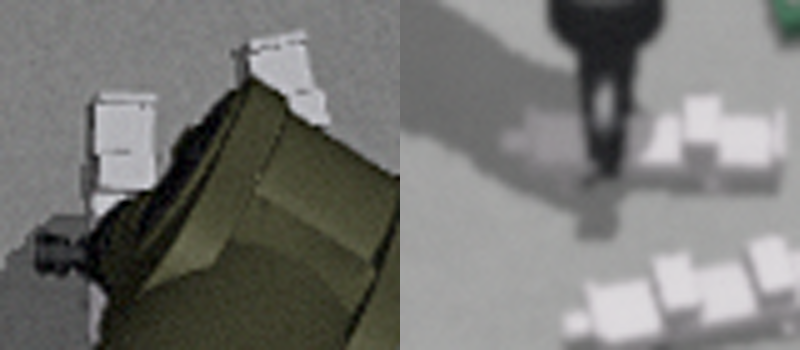

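```bash
cat >> h.py <<'E'
psi,sl=np.radians(9.24),np.radians(15)
O=np.array([620.8,-19.2,86.5])
RX=np.array([np.cos(sl)*np.cos(psi),np.cos(sl)*np.sin(psi),np.sin(sl)]);RY=np.array([-np.sin(psi),np.cos(psi),0]);RZ=np.cross(RX,RY);RM=np.c_[RX,RY,RZ]
def restM(th):
    t=np.radians(th);x=RX*np.cos(t)-RZ*np.sin(t);return np.c_[x,RY,np.cross(x,RY)]
def goto(p,M,n=1,label=""):
    """print shift in mm, turn in deg to TCP p / tool axes M"""
    o=observe();q=np.array(o["ee_rot"]);C=R.from_quat(q[[1,2,3,0]]).as_matrix()
    d=p-o["position"];r=R.from_matrix(M@C.T).as_rotvec()
    print(label,"tcp",np.round(p,1),"mm",d.round(1),"deg",np.degrees(r).round(2),"| n rows",n,(d/20/n).round(3),(np.degrees(r)/90/n).round(4))
def rest_tcp(org,th,g):   # org rail-frame mm, g tcp in rest frame
    A=restM(th);return O+RM@np.array(org,float)+A@np.array(g,float),A@np.diag([1,-1,-1])
E
python3 - <<'E'
from h import *
g=(-29.5,0,3.2);th=20;t=np.radians(th)
def org(cx,cz,y,px=49,pz=-20): # rest origin so that rest point (px,pz) is at rail (cx,cz)
    return (cx-(px*np.cos(t)+pz*np.sin(t)),y,cz-(-px*np.sin(t)+pz*np.cos(t)))
p,M=rest_tcp(org(28,10,62),th,g);goto(p+[0,0,70],M,16,"above");goto(p,M,4,"probe+10")
E
```

```text
above tcp [559.8  33.7 203.4] mm [127.7 313.4 180.2] deg [-0.23  5.1  11.74] | n rows 16 [0.399 0.98  0.563] [-0.0002  0.0035  0.0082]
probe+10 tcp [559.8  33.7 133.4] mm [127.7 313.4 110.2] deg [-0.23  5.1  11.74] | n rows 4 [1.596 3.918 1.377] [-0.0006  0.0142  0.0326]
```

```bash
python3 -m inch '[[[0,0,0.6,0,0,0,0],[0,0,1,0,0,0,0],[0,0,1,0,0,0,0],[0,0,1,0,0,0,0],[0,0,0.4,0,0,0,0]]]'
python3 -m inch '[[[0.4,0.98,0.312,0,0.0035,0.0082,0],[0.4,0.98,0.312,0,0.0035,0.0082,0],[0.4,0.98,0.312,0,0.0035,0.0082,0],[0.4,0.98,0.312,0,0.0035,0.0082,0],[0.4,0.98,0.312,0,0.0035,0.0082,0],[0.4,0.98,0.312,0,0.0035,0.0082,0],[0.4,0.98,0.312,0,0.0035,0.0082,0],[0.4,0.98,0.312,0,0.0035,0.0082,0]]]' >/dev/null
python3 -m inch '[[[0.4,0.98,0.312,0,0.0035,0.0082,0],[0.4,0.98,0.312,0,0.0035,0.0082,0],[0.4,0.98,0.312,0,0.0035,0.0082,0],[0.4,0.98,0.312,0,0.0035,0.0082,0],[0.4,0.98,0.312,0,0.0035,0.0082,0],[0.4,0.98,0.312,0,0.0035,0.0082,0],[0.4,0.98,0.312,0,0.0035,0.0082,0],[0.4,0.98,0.312,0,0.0035,0.0082,0]]]'
cat > p.py <<'E'
from h import *
import sys
def org(cx,cz,y,px=49,pz=-20,th=20):
    t=np.radians(th);return (cx-(px*np.cos(t)+pz*np.sin(t)),y,cz-(-px*np.sin(t)+pz*np.cos(t)))
E
python3 - <<'E'
from p import *
pose();g=(-29.5,0,3.2);p,M=rest_tcp(org(28,6,62),20,g);goto(p,M,6,"probe+6")
S=cam("side");T=cam("top")
a=cv2.resize(T[0][115:215,235:335],None,fx=4,fy=4,interpolation=cv2.INTER_CUBIC)
b=cv2.resize(S[0][130:230,305:405],None,fx=4,fy=4,interpolation=cv2.INTER_CUBIC)
cv2.imwrite("pics/g2.png",np.hstack([a,b])[:,:,::-1])
E
```

```text
t: 4.8
position: [431.7, -279.3, 103.4]
ee_rot: [0.0, 1.0, -0.022, 0.001]
force: [-0.1, 0.3, -3.6]
finger_gap: 39.6
grasp_force: 60.9
t: 6.8
position: [559.8, 35.7, 202.2]
ee_rot: [0.001, 0.996, 0.082, -0.044]
force: [0.1, -0.2, -3.3]
finger_gap: 39.0
grasp_force: 61.1
t 6.8 tcp [559.8  35.7 202.2] toolx az 9.38 toolz [-0.088 -0.009 -0.996] F [ 0.1 -0.2 -3.3] gap 39.0 grip 61.1
probe+6 tcp [560.8  33.9 129.5] mm [  1.   -1.9 -72.7] deg [-0.29 -0.09 -0.11] | n rows 6 [ 0.008 -0.016 -0.606] [-0.0005 -0.0002 -0.0002]
```

View pics/g2.png

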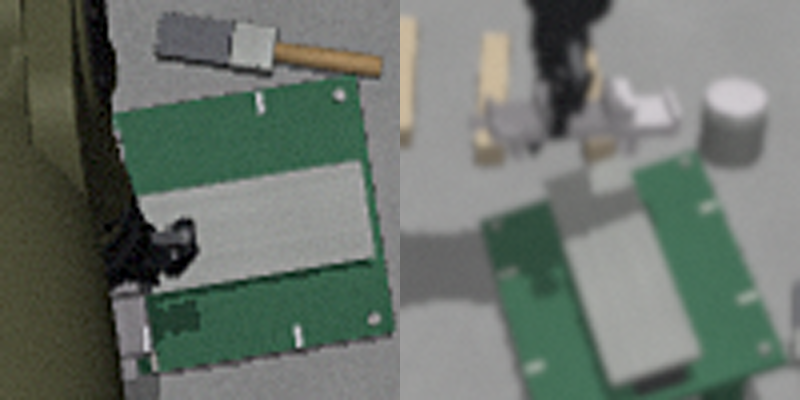

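The rest is held level, at side crop (575,110), over the left part of the board, and nothing is touching. I'll lower it and probe the rail top with the lip's corner.

```bash
python3 -m inch '[[[0.01,-0.016,-0.7,-0.001,0,0,0],[0.01,-0.016,-0.7,-0.001,0,0,0],[0.01,-0.016,-0.7,-0.001,0,0,0],[0.01,-0.016,-0.7,0,0,0,0],[0.01,-0.016,-0.5,0,0,0,0],[0,0,-0.2,0,0,0,0],[0,0,0,0,0,0,0]]]'
for i in 1 2 3 4 5 6 ; do echo $i; done >/dev/null
python3 -m inch '[[[0,0,-0.1,0,0,0,0],[0,0,0,0,0,0,0]]]' | sed -n '2p;4p'
python3 -m inch '[[[0,0,-0.05,0,0,0,0],[0,0,0,0,0,0,0]]]' | sed -n '2p;4p'
python3 -m inch '[[[0,0,-0.05,0,0,0,0],[0,0,0,0,0,0,0]]]' | sed -n '2p;4p'
python3 -m inch '[[[0,0,-0.05,0,0,0,0],[0,0,0,0,0,0,0]]]' | sed -n '2p;4p'
```

```text
t: 7.78
position: [560.3, 32.8, 131.8]
ee_rot: [0.003, 0.996, 0.081, -0.044]
force: [-1.0, -0.6, -3.0]
finger_gap: 39.7
grasp_force: 61.3
position: [560.5, 32.9, 130.2]
force: [0.1, -0.6, -4.4]
position: [560.3, 32.9, 129.0]
force: [0.5, -0.9, -3.4]
position: [560.2, 32.9, 127.8]
force: [0.1, 0.8, -3.0]
position: [560.2, 32.9, 126.8]
force: [-0.5, 0.3, -3.1]
```

```bash
for k in a; do
python3 -m inch '[[[0,0,-0.05,0,0,0,0],[0,0,0,0,0,0,0]]]' | sed -n '2p;4p'
python3 -m inch '[[[0,0,-0.05,0,0,0,0],[0,0,0,0,0,0,0]]]' | sed -n '2p;4p'
python3 -m inch '[[[0,0,-0.05,0,0,0,0],[0,0,0,0,0,0,0]]]' | sed -n '2p;4p'
python3 -m inch '[[[0,0,-0.05,0,0,0,0],[0,0,0,0,0,0,0]]]' | sed -n '2p;4p'
done
```

```text
position: [560.3, 32.9, 125.8]
force: [0.0, 0.8, -3.9]
position: [560.2, 32.9, 124.8]
force: [-0.1, 0.3, -3.9]
position: [560.3, 32.9, 124.2]
force: [-1.6, -0.3, 1.0]
position: [560.2, 32.8, 123.8]
force: [-4.7, -0.1, 5.2]
```

```bash
python3 - <<'E'
from p import *
o,M=pose();A=restM(20)
C=M@np.diag([1,-1,-1]);P=o["position"]+[0,0,.6]
corner=P+C@(np.array([49,0,-20])-[-29.5,0,3.2]);print("corner rail",(RM.T@(corner-O)).round(2))
dz=(RM.T@(corner-O))[2];print("rail z offset",dz.round(2))
import h
O[:]=O+RZ*dz
g=(-29.5,0,3.2)
for nm,cx,cz,px,pz in(("lift",28,5,49,-20),("over",56,5,39.3,-1.2+18),("appr",56,0,39.3,-1.2),("hook",40,0,39.3,-1.2)):
    p,M=rest_tcp(org(cx,cz,62,px,pz),20,g);goto(p,M,1,nm)
print("O",O.round(1))
E
```

```text
t 9.78 tcp [560.2  32.8 123.8] toolx az 9.3 toolz [-0.087 -0.014 -0.996] F [-4.7 -0.1  5.2] gap 39.0 grip 62.5
corner rail [25.89 61.17  1.24]
rail z offset 1.24
lift tcp [560.8  33.8 129.7] mm [0.6 1.  5.9] deg [-0.02 -0.05 -0.06] | n rows 1 [0.028 0.051 0.296] [-0.0002 -0.0006 -0.0006]
over tcp [593.8  39.2  99.5] mm [ 33.6   6.4 -24.3] deg [-0.02 -0.05 -0.06] | n rows 1 [ 1.682  0.32  -1.217] [-0.0002 -0.0006 -0.0006]
appr tcp [596.6  39.7 112.6] mm [ 36.5   6.9 -11.2] deg [-0.02 -0.05 -0.06] | n rows 1 [ 1.823  0.343 -0.562] [-0.0002 -0.0006 -0.0006]
hook tcp [581.4  37.2 108.4] mm [ 21.2   4.4 -15.4] deg [-0.02 -0.05 -0.06] | n rows 1 [ 1.06   0.219 -0.769] [-0.0002 -0.0006 -0.0006]
O [620.5 -19.3  87.7]
```

```bash
python3 -m inch '[[[0,0.05,0.3,0,0,0,0],[0.9,0.15,0.1,0,0,0,0],[0.92,0.15,0,0,0,0,0],[0,0,-0.3,0,0,0,0],[0,0,-0.3,0,0,0,0],[0,0,-0.2,0,0,0,0],[0,0,0,0,0,0,0]]]'
python3 - <<'E'
from p import *
pose();O+=RZ*1.24;g=(-29.5,0,3.2)
for nm,cx in(("appr",56),("hook",40)):
    p,M=rest_tcp(org(cx,0,62,39.3,-1.2),20,g);goto(p,M,1,nm)
E
```

```text
t: 10.65
position: [595.9, 39.8, 114.4]
ee_rot: [0.003, 0.996, 0.081, -0.045]
force: [0.1, 0.3, -3.5]
finger_gap: 39.2
grasp_force: 61.2
t 10.65 tcp [595.9  39.8 114.4] toolx az 9.3 toolz [-0.088 -0.014 -0.996] F [ 0.1  0.3 -3.5] gap 39.2 grip 61.2
appr tcp [596.6  39.7 112.6] mm [ 0.8 -0.1 -1.8] deg [-0.02 -0.14 -0.05] | n rows 1 [ 0.04  -0.004 -0.09 ] [-0.0002 -0.0016 -0.0006]
hook tcp [581.4  37.2 108.4] mm [-14.5  -2.6  -5.9] deg [-0.02 -0.14 -0.05] | n rows 1 [-0.723 -0.129 -0.297] [-0.0002 -0.0016 -0.0006]
```

```bash
python3 -m inch '[[[0.03,0,-0.09,0,0,0,0],[0,0,0,0,0,0,0]]]' | sed -n '2p;4p'
python3 -m inch '[[[-0.19,-0.031,-0.052,0,0,0,0],[0,0,0,0,0,0,0]]]' | sed -n '2p;4p'
python3 -m inch '[[[-0.19,-0.031,-0.052,0,0,0,0],[0,0,0,0,0,0,0]]]' | sed -n '2p;4p'
python3 -m inch '[[[-0.095,-0.015,-0.026,0,0,0,0],[0,0,0,0,0,0,0]]]' | sed -n '2p;4p'
python3 -m inch '[[[-0.095,-0.015,-0.026,0,0,0,0],[0,0,0,0,0,0,0]]]' | sed -n '2p;4p'
```

```text
position: [597.4, 39.9, 113.2]
force: [0.2, -0.8, -2.4]
position: [593.0, 39.2, 112.0]
force: [-0.4, 0.1, -3.6]
position: [589.2, 38.6, 110.9]
force: [0.6, 0.3, -4.2]
position: [587.6, 38.3, 110.5]
force: [0.4, -0.4, -4.1]
position: [585.7, 38.0, 109.9]
force: [0.4, -0.1, -3.0]
```

```bash
python3 -m inch '[[[-0.095,-0.015,-0.026,0,0,0,0],[0,0,0,0,0,0,0]]]' | sed -n '2p;4p'
python3 -m inch '[[[-0.095,-0.015,-0.026,0,0,0,0],[0,0,0,0,0,0,0]]]' | sed -n '2p;4p'
python3 -m inch '[[[-0.048,-0.008,-0.013,0,0,0,0],[0,0,0,0,0,0,0]]]' | sed -n '2p;4p'
python3 -m inch '[[[-0.048,-0.008,-0.013,0,0,0,0],[0,0,0,0,0,0,0]]]' | sed -n '2p;4p'
```

```text
position: [583.8, 37.7, 109.4]
force: [-0.4, 0.6, -3.4]
position: [582.6, 37.5, 109.1]
force: [1.9, 1.3, -4.6]
position: [582.4, 37.4, 109.0]
force: [5.5, 0.6, -5.4]
position: [582.3, 37.4, 108.9]
force: [7.0, 1.8, -5.8]
```

```bash
cat >> p.py <<'E'
def tilt(y,g,ths):
    prev=None
    for th in ths:
        f=th/20;p,M=rest_tcp(org(40,0,y,40-.6*f,-1.2*f,th),th,g)
        if prev is None: goto(p,M,1,"start")
        else: print(th,"rows",((p-prev[0])/20).round(3),"rot",(R.from_matrix(M@prev[1].T).as_rotvec()*2/np.pi).round(4),"tcp",p.round(1))
        prev=p,M
E
python3 - <<'E'
from p import *
pose();O+=RZ*1.24+RX*1.1;tilt(62,(-29.5,0,3.2),(20,15,10,7,4,2,0,-1))
print(O.round(1))
E
```

```text
t 12.9 tcp [582.3  37.4 108.9] toolx az 9.31 toolz [-0.083 -0.013 -0.996] F [ 7.   1.8 -5.8] gap 38.9 grip 61.1
start tcp [582.3  37.4 108.7] mm [ 0.  -0.1 -0.2] deg [-0.05  0.16 -0.07] | n rows 1 [ 0.002 -0.003 -0.009] [-0.0006  0.0017 -0.0007]
15 rows [-0.039 -0.006 -0.314] rot [ 0.0089 -0.0548  0.    ] tcp [581.6  37.2 102.4]
10 rows [-0.011 -0.002 -0.317] rot [ 0.0089 -0.0548  0.    ] tcp [581.3  37.2  96.1]
7 rows [ 0.007  0.001 -0.191] rot [ 0.0054 -0.0329 -0.    ] tcp [581.5  37.2  92.3]
4 rows [ 0.018  0.003 -0.19 ] rot [ 0.0054 -0.0329  0.    ] tcp [581.8  37.3  88.5]
2 rows [ 0.017  0.003 -0.126] rot [ 0.0036 -0.0219 -0.    ] tcp [582.2  37.3  85.9]
0 rows [ 0.022  0.004 -0.126] rot [ 0.0036 -0.0219  0.    ] tcp [582.6  37.4  83.4]
-1 rows [ 0.013  0.002 -0.062] rot [ 0.0018 -0.011  -0.    ] tcp [582.9  37.4  82.2]
[621.5 -19.1  88. ]
```

```bash
python3 -m inch '[[[0.02,-0.003,-0.314,0.0089,-0.0548,0,0],[0,0,0,0,0,0,0]]]' | sed -n '2,4p'
python3 -m inch '[[[-0.011,-0.002,-0.317,0.0089,-0.0548,0,0],[0,0,0,0,0,0,0]]]' | sed -n '2,4p'
python3 -m inch '[[[0.007,0.001,-0.191,0.0054,-0.0329,0,0],[0,0,0,0,0,0,0]]]' | sed -n '2,4p'
python3 -m inch '[[[0.018,0.003,-0.19,0.0054,-0.0329,0,0],[0,0,0,0,0,0,0]]]' | sed -n '2,4p'
python3 -m inch '[[[0.017,0.003,-0.126,0.0036,-0.0219,0,0],[0,0,0,0,0,0,0]]]' | sed -n '2,4p'
python3 -c "
from h import *
pose()"
```

```text
position: [581.0, 37.0, 102.3]
ee_rot: [-0.0, 0.997, 0.081, 0.001]
force: [6.1, 0.8, -6.3]
position: [580.2, 36.9, 96.1]
ee_rot: [-0.004, 0.996, 0.081, 0.044]
force: [3.9, 0.4, -5.3]
position: [580.3, 36.9, 92.3]
ee_rot: [-0.006, 0.994, 0.081, 0.069]
force: [3.7, 0.2, -6.0]
position: [580.4, 36.8, 89.1]
ee_rot: [-0.008, 0.992, 0.081, 0.095]
force: [-0.1, -1.4, 0.6]
position: [580.9, 37.0, 85.6]
ee_rot: [-0.009, 0.99, 0.081, 0.112]
force: [3.0, -0.4, -4.1]
t 14.15 tcp [580.9  37.   85.6] toolx az 9.29 toolz [ 0.22   0.036 -0.975] F [ 3.  -0.4 -4.1] gap 39.1 grip 65.2
```

```bash
python3 -m inch '[[[0.022,0.004,-0.126,0.0036,-0.0219,0,0],[0,0,0,0,0,0,0]]]' | sed -n '2,4p'
python3 -m inch '[[[0.013,0.002,-0.062,0.0018,-0.011,0,0],[0,0,0,0,0,0,0]]]' | sed -n '2,4p'
python3 -m inch '[[[0.013,0.002,-0.062,0.0018,-0.011,0,0],[0,0,0,0,0,0,0]]]' | sed -n '2,4p'
python3 -c "
from h import *
pose()"
```

```text
position: [581.2, 37.2, 83.3]
ee_rot: [-0.011, 0.988, 0.08, 0.129]
force: [-2.3, -0.4, 2.0]
position: [581.3, 37.2, 83.4]
ee_rot: [-0.011, 0.987, 0.08, 0.138]
force: [-11.6, -1.7, 18.6]
position: [582.0, 37.3, 83.2]
ee_rot: [-0.012, 0.986, 0.08, 0.147]
force: [-15.9, -2.5, 29.0]
t 14.9 tcp [582.   37.3  83.2] toolx az 9.28 toolz [ 0.288  0.047 -0.957] F [-15.9  -2.5  29. ] gap 39.0 grip 70.3
```

Contact is solid at the expected home height and the force rise looks like a seated rest. I'll relax, release and back off, then check with the camera.

```bash
python3 -m inch '[[[-0.026,-0.004,0.13,-0.0036,0.0219,0,0],[0,0,0,0,0,0,0],[0,0,0,0,0,0,0.8],[0,0,0,0,0,0,0.8],[0,0,0,0,0,0,0.8],[-0.25,-0.041,0.96,0,0,0,0.8],[-0.25,-0.041,0.96,0,0,0,0.8],[-0.25,-0.041,0.96,0,0,0,0.8]]]'
python3 -m inch '[[[-0.25,-0.9,0.96,0,0,0,1],[-0.25,-0.98,0.9,0,0,0,1],[-0.5,-1,0.2,-0.0089,0.0548,0,1],[-0.5,-1,0,-0.0089,0.0548,0,1],[-0.5,-1,0,-0.0089,0.0548,0,1],[-0.3,-1,0,0,0,0,1],[-0.3,-1,0,0,0,0,1],[-0.3,-1,0,0,0,0,1]]]'
python3 - <<'E'
from h import *
pose()
c,s=np.cos(np.radians(11)),np.sin(np.radians(11));M=np.c_[[c,s,0],[s,-c,0],[0,0,-1]]
goto(np.array([471.3,-410,110]),M,14,"above B")
S=cam("side");T=cam("top")
a=cv2.resize(T[0][115:215,235:335],None,fx=4,fy=4,interpolation=cv2.INTER_CUBIC)
b=cv2.resize(S[0][140:240,310:410],None,fx=4,fy=4,interpolation=cv2.INTER_CUBIC)
cv2.imwrite("pics/g3.png",np.hstack([a,b])[:,:,::-1])
E
```

```text
t: 15.9
position: [566.3, 34.7, 141.2]
ee_rot: [-0.011, 0.988, 0.08, 0.129]
force: [-1.3, 0.4, -0.2]
finger_gap: 68.5
grasp_force: 0.0
t: 16.9
position: [508.5, -123.4, 181.8]
ee_rot: [-0.0, 0.997, 0.081, -0.001]
force: [0.5, 0.8, -0.4]
finger_gap: 85.6
grasp_force: 0.0
t 16.9 tcp [ 508.5 -123.4  181.8] toolx az 9.3 toolz [-0.001  0.001 -1.   ] F [ 0.5  0.8 -0.4] gap 85.6 grip 0.0
above B tcp [ 471.3 -410.   110. ] mm [ -37.2 -286.6  -71.8] deg [-0.04 -0.08  1.7 ] | n rows 14 [-0.133 -1.023 -0.256] [-0.     -0.0001  0.0013]
```

View pics/g3.png

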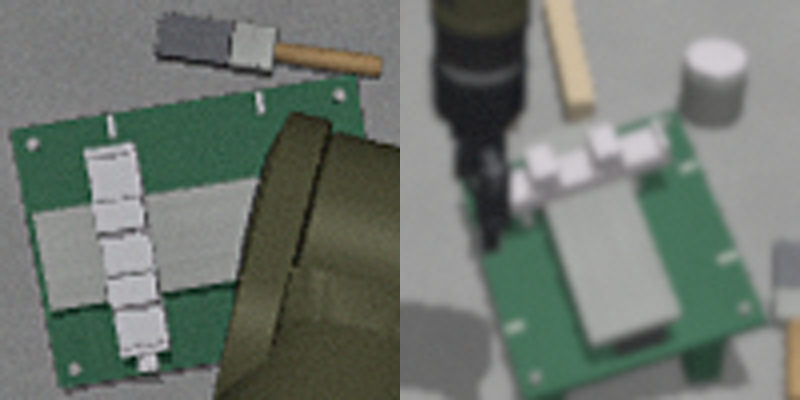

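The rest sits flush on the left mark, at top crop (125,250), parallel to the rail axis. Now rest B.

```bash
python3 -m inch '[[[-0.124,-0.955,-0.239,0,0,0.0013,1],[-0.124,-0.955,-0.239,0,0,0.0013,1],[-0.124,-0.955,-0.239,0,0,0.0013,1],[-0.124,-0.955,-0.239,0,0,0.0013,1],[-0.124,-0.955,-0.239,0,0,0.0013,1],[-0.124,-0.955,-0.239,0,0,0.0013,1],[-0.124,-0.955,-0.239,0,0,0.0013,1],[-0.124,-0.955,-0.239,0,0,0.0013,1]]]' >/dev/null
python3 -m inch '[[[-0.124,-0.955,-0.239,0,0,0.0013,1],[-0.124,-0.955,-0.239,0,0,0.0013,1],[-0.124,-0.955,-0.239,0,0,0.0013,1],[-0.124,-0.955,-0.239,0,0,0.0013,1],[-0.124,-0.955,-0.239,0,0,0.0013,1],[-0.124,-0.955,-0.239,0,0,0.0013,1],[-0.124,-0.955,-0.239,0,0,0.0013,1],[0,0,0,0,0,0,1]]]'
python3 - <<'E'
from h import *
pose()
E
```

```text
t: 19.0
position: [471.0, -410.8, 109.7]
ee_rot: [-0.0, 0.995, 0.096, -0.001]
force: [0.3, 0.1, -0.1]
finger_gap: 85.4
grasp_force: 0.0
t 19.0 tcp [ 471.  -410.8  109.7] toolx az 10.96 toolz [-0.001  0.001 -1.   ] F [ 0.3  0.1 -0.1] gap 85.4 grip 0.0
```

```bash
python3 -m inch '[[[0,0,-0.9,0,0,0,1],[0,0,-0.9,0,0,0,1],[0,0,-0.9,0,0,0,1],[0,0,-0.9,0,0,0,1],[0,0,-0.74,0,0,0,1],[0,0,0,0,0,0,0],[0,0,0,0,0,0,0],[0,0,0,0,0,0,0]]]'
python3 -m inch '[[[0,0,0,0,0,0,0],[0,0,0,0,0,0,0]]]'
python3 -m inch '[[[0,0,0.6,0,0,0,0],[0,0,1,0,0,0,0],[0,0,1,0,0,0,0],[0,0,1,0,0,0,0],[0,0,1,0,0,0,0],[0,0,0.4,0,0,0,0]]]'
sed -i 's/^O=np.array.*/O=np.array([621.0,-19.2,87.8])/' h.py
python3 - <<'E'
from p import *
pose();g=(-29.9,0,3.2);p,M=rest_tcp(org(28,6,-62),20,g);goto(p+[0,0,35],M,16,"above")
E
```

```text
t: 20.0
position: [472.1, -410.0, 24.6]
ee_rot: [0.0, 0.995, 0.096, 0.0]
force: [0.7, -0.2, -2.5]
finger_gap: 39.6
grasp_force: 60.6
t: 20.25
position: [472.1, -410.0, 24.6]
ee_rot: [0.0, 0.995, 0.096, 0.0]
force: [0.6, -0.6, 5.9]
finger_gap: 39.3
grasp_force: 61.6
t: 21.0
position: [471.6, -409.4, 124.7]
ee_rot: [-0.0, 0.995, 0.096, -0.0]
force: [-0.2, 0.3, -4.0]
finger_gap: 39.4
grasp_force: 61.0
t 21.0 tcp [ 471.6 -409.4  124.7] toolx az 11.05 toolz [-0.001  0.    -1.   ] F [-0.2  0.3 -4. ] gap 39.4 grip 61.0
above tcp [580.5 -88.6 165.8] mm [108.9 320.8  41.1] deg [-0.88  4.89 -1.81] | n rows 16 [0.34  1.003 0.129] [-0.0006  0.0034 -0.0013]
```

```bash
python3 -m inch '[[[0.32,0.944,0.126,-0.0006,0.0032,-0.0012,0],[0.32,0.944,0.126,-0.0006,0.0032,-0.0012,0],[0.32,0.944,0.126,-0.0006,0.0032,-0.0012,0],[0.32,0.944,0.126,-0.0006,0.0032,-0.0012,0],[0.32,0.944,0.126,-0.0006,0.0032,-0.0012,0],[0.32,0.944,0.126,-0.0006,0.0032,-0.0012,0],[0.32,0.944,0.126,-0.0006,0.0032,-0.0012,0],[0.32,0.944,0.126,-0.0006,0.0032,-0.0012,0]]]' >/dev/null
python3 -m inch '[[[0.32,0.944,0.126,-0.0006,0.0032,-0.0012,0],[0.32,0.944,0.126,-0.0006,0.0032,-0.0012,0],[0.32,0.944,0.126,-0.0006,0.0032,-0.0012,0],[0.32,0.944,0.126,-0.0006,0.0032,-0.0012,0],[0.32,0.944,0.126,-0.0006,0.0032,-0.0012,0],[0.32,0.944,0.126,-0.0006,0.0032,-0.0012,0],[0.32,0.944,0.126,-0.0006,0.0032,-0.0012,0],[0.32,0.944,0.126,-0.0006,0.0032,-0.0012,0]]]' >/dev/null
python3 -m inch '[[[0.32,0.944,0.126,-0.0006,0.0032,-0.0012,0],[0,0,0,0,0,0,0]]]'
python3 - <<'E'
from p import *
pose();g=(-29.3,0,4.6)
p,M=rest_tcp(org(28,5,-62),20,g);goto(p,M,3,"probe+5")
p,M=rest_tcp(org(28,0,-62),20,g);goto(p,M,3,"probe")
E
```

```text
t: 23.25
position: [581.1, -86.7, 166.6]
ee_rot: [0.004, 0.996, 0.081, -0.044]
force: [-0.3, -0.7, -3.7]
finger_gap: 39.5
grasp_force: 61.2
t 23.25 tcp [581.1 -86.7 166.6] toolx az 9.33 toolz [-0.086 -0.014 -0.996] F [-0.3 -0.7 -3.7] gap 39.5 grip 61.2
probe+5 tcp [581.5 -88.4 131.2] mm [  0.4  -1.8 -35.3] deg [-0.   -0.02 -0.09] | n rows 3 [ 0.007 -0.029 -0.589] [-0.     -0.0001 -0.0003]
probe tcp [582.8 -88.2 126.4] mm [  1.7  -1.6 -40.2] deg [-0.   -0.02 -0.09] | n rows 3 [ 0.028 -0.026 -0.67 ] [-0.     -0.0001 -0.0003]
```

```bash
python3 -m inch '[[[0.007,-0.029,-0.6,0,0,0,0],[0.007,-0.029,-0.6,0,0,0,0],[0.007,-0.029,-0.4,0,0,0,0],[0,0,-0.16,0,0,0,0],[0,0,0,0,0,0,0]]]' | sed -n '2p;4p'
python3 -m inch '[[[0,0,-0.1,0,0,0,0],[0,0,0,0,0,0,0]]]' | sed -n '2p;4p'
python3 -m inch '[[[0,0,-0.05,0,0,0,0],[0,0,0,0,0,0,0]]]' | sed -n '2p;4p'
python3 -m inch '[[[0,0,-0.05,0,0,0,0],[0,0,0,0,0,0,0]]]' | sed -n '2p;4p'
python3 -m inch '[[[0,0,-0.05,0,0,0,0],[0,0,0,0,0,0,0]]]' | sed -n '2p;4p'
```

```text
position: [580.5, -90.3, 130.9]
force: [-0.3, 1.1, -3.8]
position: [580.8, -90.1, 129.4]
force: [-0.7, 0.1, -3.5]
position: [580.7, -90.1, 128.2]
force: [0.7, 0.7, -3.5]
position: [580.6, -90.1, 127.1]
force: [-0.1, -0.4, -3.1]
position: [580.6, -90.1, 126.1]
force: [-0.7, -0.8, -2.9]
```

```bash
python3 -m inch '[[[0,0,-0.05,0,0,0,0],[0,0,0,0,0,0,0]]]' | sed -n '2p;4p'
python3 -m inch '[[[0,0,-0.05,0,0,0,0],[0,0,0,0,0,0,0]]]' | sed -n '2p;4p'
python3 -m inch '[[[0,0,-0.05,0,0,0,0],[0,0,0,0,0,0,0]]]' | sed -n '2p;4p'
python3 - <<'E'
from p import *
pose();g=(-29.3,0,4.6)
p,M=rest_tcp(org(28,0,-62),20,g);goto(p,M,3,"probe")
E
```

```text
position: [580.6, -90.1, 125.6]
force: [-3.2, 0.5, 1.0]
position: [580.5, -90.2, 125.2]
force: [-4.9, 0.4, 7.1]
position: [580.2, -90.3, 124.7]
force: [-7.6, -0.1, 9.5]
t 25.62 tcp [580.2 -90.3 124.7] toolx az 9.21 toolz [-0.087 -0.015 -0.996] F [-7.6 -0.1  9.5] gap 39.1 grip 62.9
probe tcp [582.8 -88.2 126.4] mm [2.6 2.1 1.7] deg [ 0.03 -0.04  0.03] | n rows 3 [0.043 0.035 0.029] [ 0.0001 -0.0001  0.0001]
```

```bash
python3 -m inch '[[[0.05,0.1,0.4,0,0,0,0],[0.9,0.15,0.1,0,0,0,0],[0.92,0.15,0,0,0,0,0],[0,0,-0.3,0,0,0,0],[0,0,-0.3,0,0,0,0],[0,0,-0.2,0,0,0,0],[0,0,0,0,0,0,0]]]'
python3 - <<'E'
from p import *
pose();g=(-29.3,0,4.6)
for nm,cx in(("appr",56),("hook",40)):
    p,M=rest_tcp(org(cx,0,-62,39.3,-1.2),20,g);goto(p,M,1,nm)
E
```

```text
t: 26.5
position: [617.2, -82.1, 116.6]
ee_rot: [0.003, 0.996, 0.08, -0.044]
force: [-0.7, 0.5, -2.1]
finger_gap: 39.1
grasp_force: 61.3
t 26.5 tcp [617.2 -82.1 116.6] toolx az 9.2 toolz [-0.088 -0.014 -0.996] F [-0.7  0.5 -2.1] gap 39.1 grip 61.3
appr tcp [617.4 -82.6 114.1] mm [ 0.2 -0.5 -2.6] deg [-0.   -0.11  0.04] | n rows 1 [ 0.009 -0.023 -0.129] [-0.     -0.0012  0.0004]
hook tcp [602.1 -85.1 109.9] mm [-15.1  -2.9  -6.7] deg [-0.   -0.11  0.04] | n rows 1 [-0.753 -0.147 -0.336] [-0.     -0.0012  0.0004]
```

```bash
python3 -m inch '[[[0,-0.02,-0.13,0,-0.001,0,0],[0,0,0,0,0,0,0]]]' | sed -n '2p;4p'
python3 -m inch '[[[-0.19,-0.031,-0.052,0,0,0,0],[-0.19,-0.031,-0.052,0,0,0,0],[0,0,0,0,0,0,0]]]' | sed -n '2p;4p'
python3 -m inch '[[[-0.143,-0.023,-0.039,0,0,0,0],[0,0,0,0,0,0,0]]]' | sed -n '2p;4p'
python3 -m inch '[[[-0.095,-0.015,-0.026,0,0,0,0],[0,0,0,0,0,0,0]]]' | sed -n '2p;4p'
python3 -m inch '[[[-0.095,-0.015,-0.026,0,0,0,0],[0,0,0,0,0,0,0]]]' | sed -n '2p;4p'
```

```text
position: [617.9, -82.6, 114.6]
force: [0.3, -0.2, -4.1]
position: [609.9, -83.8, 112.5]
force: [0.2, -0.9, -3.5]
position: [607.4, -84.2, 111.7]
force: [0.4, 0.1, -3.6]
position: [605.5, -84.5, 111.2]
force: [0.3, -0.4, -3.3]
position: [603.6, -84.8, 110.6]
force: [0.5, -0.3, -3.4]
```

```bash
python3 -m inch '[[[-0.048,-0.008,-0.013,0,0,0,0],[0,0,0,0,0,0,0]]]' | sed -n '2p;4p'
python3 -m inch '[[[-0.048,-0.008,-0.013,0,0,0,0],[0,0,0,0,0,0,0]]]' | sed -n '2p;4p'
python3 -m inch '[[[-0.048,-0.008,-0.013,0,0,0,0],[0,0,0,0,0,0,0]]]' | sed -n '2p;4p'
python3 - <<'E'
from p import *
pose();g=(-29.3,0,4.6)
tilt(-62,g,(20,15,10,7,4,2,0,-1))
E
```

```text
position: [602.8, -85.0, 110.4]
force: [-0.3, -0.5, -3.5]
position: [602.0, -85.1, 110.2]
force: [-0.1, 0.0, -3.7]
position: [601.7, -85.2, 110.1]
force: [3.8, 1.2, -4.0]
t 28.62 tcp [601.7 -85.2 110.1] toolx az 9.22 toolz [-0.084 -0.014 -0.996] F [ 3.8  1.2 -4. ] gap 39.2 grip 61.3
start tcp [602.  -85.1 109.9] mm [ 0.3  0.1 -0.2] deg [-0.01  0.14  0.02] | n rows 1 [ 0.015  0.003 -0.01 ] [-0.0001  0.0016  0.0002]
15 rows [-0.045 -0.007 -0.313] rot [ 0.0089 -0.0548  0.    ] tcp [601.1 -85.2 103.7]
10 rows [-0.017 -0.003 -0.317] rot [ 0.0089 -0.0548  0.    ] tcp [600.8 -85.3  97.3]
7 rows [ 0.004  0.001 -0.191] rot [ 0.0054 -0.0329 -0.    ] tcp [600.9 -85.3  93.5]
4 rows [ 0.014  0.002 -0.19 ] rot [ 0.0054 -0.0329  0.    ] tcp [601.2 -85.2  89.7]
2 rows [ 0.015  0.002 -0.126] rot [ 0.0036 -0.0219 -0.    ] tcp [601.5 -85.2  87.2]
0 rows [ 0.02   0.003 -0.126] rot [ 0.0036 -0.0219  0.    ] tcp [601.8 -85.1  84.7]
-1 rows [ 0.012  0.002 -0.063] rot [ 0.0018 -0.011  -0.    ] tcp [602.1 -85.1  83.4]
```

Wall contact is within 0.3 mm of the prediction. Tilting down.

```bash
python3 -m inch '[[[0.0,-0.004,-0.313,0.0089,-0.0548,0,0],[0,0,0,0,0,0,0]]]' | sed -n '2,4p'
python3 -m inch '[[[-0.017,-0.003,-0.317,0.0089,-0.0548,0,0],[0,0,0,0,0,0,0]]]' | sed -n '2,4p'
python3 -m inch '[[[0.004,0.001,-0.191,0.0054,-0.0329,0,0],[0,0,0,0,0,0,0]]]' | sed -n '2,4p'
python3 -m inch '[[[0.014,0.002,-0.19,0.0054,-0.0329,0,0],[0,0,0,0,0,0,0]]]' | sed -n '2,4p'
python3 -m inch '[[[0.015,0.002,-0.126,0.0036,-0.0219,0,0],[0,0,0,0,0,0,0]]]' | sed -n '2,4p'
python3 -m inch '[[[0.02,0.003,-0.126,0.0036,-0.0219,0,0],[0,0,0,0,0,0,0]]]' | sed -n '2,4p'
python3 -m inch '[[[0.012,0.002,-0.063,0.0018,-0.011,0,0],[0,0,0,0,0,0,0]]]' | sed -n '2,4p'
```

```text
position: [600.4, -85.4, 103.7]
ee_rot: [0.0, 0.997, 0.08, 0.001]
force: [3.2, 0.5, -3.9]
position: [599.6, -85.6, 97.5]
ee_rot: [-0.003, 0.996, 0.08, 0.044]
force: [1.3, -0.0, -4.7]
position: [599.7, -85.7, 93.5]
ee_rot: [-0.005, 0.994, 0.08, 0.069]
force: [-1.6, -1.8, -3.3]
position: [600.9, -85.7, 92.2]
ee_rot: [-0.007, 0.992, 0.08, 0.096]
force: [-8.5, 0.3, 15.2]
position: [603.4, -85.4, 91.5]
ee_rot: [-0.009, 0.99, 0.08, 0.115]
force: [-9.1, 1.0, 23.0]
position: [603.3, -85.7, 87.0]
ee_rot: [-0.01, 0.988, 0.079, 0.131]
force: [-4.0, -0.9, 7.5]
position: [603.2, -85.7, 85.4]
ee_rot: [-0.011, 0.987, 0.079, 0.14]
force: [-4.5, -1.1, 7.6]
```

```bash
python3 -m inch '[[[0.012,0.002,-0.063,0.0018,-0.011,0,0],[0,0,0,0,0,0,0]]]' | sed -n '2,4p'
python3 -m inch '[[[0,0,-0.06,0,0,0,0],[0,0,0,0,0,0,0]]]' | sed -n '2,4p'
python3 -m inch '[[[0,0,-0.06,0,0,0,0],[0,0,0,0,0,0,0]]]' | sed -n '2,4p'
```

```text
position: [603.5, -85.7, 84.1]
ee_rot: [-0.012, 0.986, 0.079, 0.148]
force: [-5.2, -0.2, 9.0]
position: [603.5, -85.7, 84.1]
ee_rot: [-0.012, 0.986, 0.079, 0.148]
force: [-13.5, -1.6, 20.1]
position: [603.5, -85.7, 84.0]
ee_rot: [-0.012, 0.986, 0.079, 0.149]
force: [-20.3, -1.5, 32.2]
```

```bash
python3 -m inch '[[[0.01,0,0.16,-0.0027,0.0165,0,0],[0,0,0,0,0,0,0],[0,0,0,0,0,0,0.75],[0,0,0,0,0,0,0.75],[0,0,0,0,0,0,0.75],[-0.25,-0.041,0.96,0,0,0,0.75],[-0.25,-0.041,0.96,0,0,0,0.75],[-0.25,-0.041,0.96,0,0,0,0.75]]]'
python3 -m inch '[[[-0.25,0,0.96,0,0,0,1],[-0.25,-0.041,0.96,0,0,0,1],[-1,0,0.5,-0.0089,0.0548,0,1],[-1,0,0.2,-0.0089,0.0548,0,1],[-1,0,0,-0.0089,0.0548,0,1],[-1,0,0,0,0,0,1],[-1,0,0,0,0,0.05,1],[-1,0,0,0,0,0.05,1]]]'
python3 - <<'E'
from h import *
pose()
S=cam("side");T=cam("top")
np.savez("after_rests.npz",S=S[0],T=T[0])
a=cv2.resize(T[0][115:215,235:335],None,fx=4,fy=4,interpolation=cv2.INTER_CUBIC)
b=cv2.resize(S[0][140:240,310:410],None,fx=4,fy=4,interpolation=cv2.INTER_CUBIC)
cv2.imwrite("pics/g4.png",np.hstack([a,b])[:,:,::-1])
for b in blobs(barmask(T[0]),60,1e4,(130,150,235,260)):
    q=quad(b);r=cv2.minAreaRect(b);W=np.array([plane(T,p,30) for p in q]);e=max((W[i]-W[i-1] for i in range(4)),key=np.linalg.norm)
    print(plane(T,r[0],29).round(1),np.round(r[1],1),"yaw",round(float(np.degrees(np.arctan2(e[1],e[0]))),1),"minrect ends",r[2])
E
```

```text
t: 32.12
position: [587.0, -87.6, 140.9]
ee_rot: [-0.011, 0.988, 0.08, 0.134]
force: [0.3, -0.3, 0.0]
finger_gap: 64.2
grasp_force: 0.0
t: 33.12
position: [456.7, -88.3, 192.7]
ee_rot: [-0.001, 0.987, 0.16, 0.005]
force: [-0.3, -0.5, 0.1]
finger_gap: 85.3
grasp_force: 0.0
t 33.12 tcp [456.7 -88.3 192.7] toolx az 18.37 toolz [ 0.009  0.003 -1.   ] F [-0.3 -0.5  0.1] gap 85.3 grip 0.0
[426.5 347.8  29. ] [56.1  8.5] yaw -92.2 minrect ends 1.9091525077819824
[557.6 308.9  29. ] [55.9  8.3] yaw 86.5 minrect ends 3.814074993133545
[622.6 319.3  29. ] [ 8.3 55.6] yaw -86.2 minrect ends 85.91438293457031
```

View pics/g4.png

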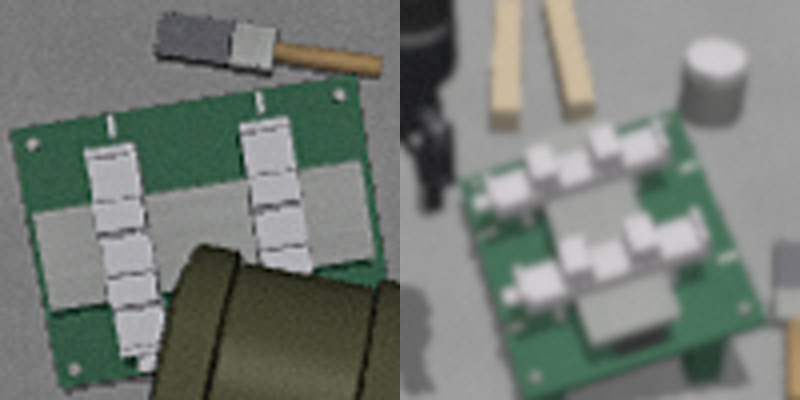

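Both rests lie parallel and flush on their marks, at crop (125,250) and (275,200). The middle bar has been knocked and now reads (558,309). Next is the far bar at (623,319), with a partial opening to clear its neighbour.

```bash
python3 -m inch '[[[0.395,0.97,0,0,0,0.0399,0.65],[0.395,0.97,0,0,0,0.0399,0.65],[0.395,0.97,0,0,0,0.0399,0.65],[0.395,0.97,0,0,0,0.0399,0.65],[0.395,0.97,0,0,0,0.0399,0.65],[0.395,0.97,0,0,0,0.0399,0.65],[0.395,0.97,0,0,0,0.0399,0.65],[0.395,0.97,0,0,0,0.0399,0.65]]]' >/dev/null
python3 -m inch '[[[0.395,0.97,0,0,0,0.0399,0.65],[0.395,0.97,0,0,0,0.0399,0.65],[0.395,0.97,0,0,0,0.0399,0.65],[0.395,0.97,0,0,0,0.0399,0.65],[0.395,0.97,0,0,0,0.0399,0.65],[0.395,0.97,0,0,0,0.0399,0.65],[0.395,0.97,0,0,0,0.0399,0.65],[0.395,0.97,-0.69,0,0,0.0399,0.65]]]' >/dev/null
python3 -m inch '[[[0.395,0.97,-0.69,0,0,0.0399,0.65],[0.395,0.97,-0.69,0,0,0.0399,0.65],[0.395,0.97,-0.69,0,0,0.0399,0.65],[0.395,0.97,-0.69,0,0,0.0399,0.65],[0.395,0.97,-0.69,0,0,0.0399,0.65],[0,0,0,0,0,0,0.65]]]'
cat >> p.py <<'E'
def downM(az):
    c,s=np.cos(np.radians(az)),np.sin(np.radians(az));return np.c_[[c,s,0],[s,-c,0],[0,0,-1]]
def bar_tcp(x,up=0,hz=8):   # TCP for a bar in the row at rail x, raised by up; tcp hz above bar bottom
    return O+RM@np.array([x,0,14+hz+up]),np.c_[RY,RX,-RZ]
E
python3 - <<'E'
from p import *
pose();goto(np.array([622.6,319.3,8]),downM(93.8),1,"grasp")
E
```

```text
t: 35.98
position: [622.7, 320.3, 108.4]
ee_rot: [-0.004, 0.683, 0.73, 0.002]
force: [-0.7, 0.9, -0.4]
finger_gap: 55.7
grasp_force: 0.0
t 35.98 tcp [622.7 320.3 108.4] toolx az 93.77 toolz [-0.003  0.009 -1.   ] F [-0.7  0.9 -0.4] gap 55.7 grip 0.0
grasp tcp [622.6 319.3   8. ] mm [-1.000e-01 -1.000e+00 -1.004e+02] deg [-0.5  -0.15  0.03] | n rows 1 [-0.007 -0.049 -5.018] [-0.0056 -0.0017  0.0003]
```

```bash
python3 -m inch '[[[0,-0.025,-0.9,-0.0056,-0.0017,0,0.65],[0,-0.025,-0.9,0,0,0,0.65],[0,0,-0.9,0,0,0,0.65],[0,0,-0.9,0,0,0,0.65],[0,0,-0.9,0,0,0,0.65],[0,0,-0.5,0,0,0,0.65],[0,0,0,0,0,0,0],[0,0,0,0,0,0,0]]]'
python3 -m inch '[[[0,0,0,0,0,0,0],[0,0,0,0,0,0,0]]]'
python3 -m inch '[[[0,0,0.5,0,0,0,0],[0,0,1,0,0,0,0],[0,0,1,0,0,0,0],[0,0,1,0,0,0,0],[0,0,1,0,0,0,0],[0,0,1,0,0,0,0],[0,0,1,0,0,0,0],[0,0,1,0,0,0,0]]]'
python3 - <<'E'
from p import *
pose();p,M=bar_tcp(60,40);goto(p,M,17,"above top")
E
```

```text
t: 36.98
position: [623.7, 318.2, 10.8]
ee_rot: [0.001, 0.684, 0.729, 0.001]
force: [0.7, 0.0, -3.7]
finger_gap: 28.6
grasp_force: 62.1
t: 37.22
position: [623.3, 318.0, 10.3]
ee_rot: [0.0, 0.684, 0.729, 0.001]
force: [-0.2, -0.5, -3.0]
finger_gap: 28.8
grasp_force: 62.1
t: 38.22
position: [623.6, 318.1, 162.8]
ee_rot: [0.001, 0.684, 0.729, 0.002]
force: [0.8, -0.0, -2.8]
finger_gap: 29.0
grasp_force: 62.1
t 38.23 tcp [623.6 318.1 162.8] toolx az 93.62 toolz [ 0.004  0.002 -1.   ] F [ 0.8 -0.  -2.8] gap 29.0 grip 62.1
above top tcp [662.4 -12.5 163.2] mm [  38.8 -330.6    0.4] deg [  1.57 -14.7    5.58] | n rows 17 [ 0.114 -0.972  0.001] [ 0.001  -0.0096  0.0036]
```

```bash
python3 -m inch '[[[0.114,-0.972,0.1,0.001,-0.0096,0.0036,0],[0.114,-0.972,0.1,0.001,-0.0096,0.0036,0],[0.114,-0.972,0.1,0.001,-0.0096,0.0036,0],[0.114,-0.972,0,0.001,-0.0096,0.0036,0],[0.114,-0.972,0,0.001,-0.0096,0.0036,0],[0.114,-0.972,0,0.001,-0.0096,0.0036,0],[0.114,-0.972,0,0.001,-0.0096,0.0036,0],[0.114,-0.972,0,0.001,-0.0096,0.0036,0]]]' >/dev/null
python3 -m inch '[[[0.114,-0.972,0,0.001,-0.0096,0.0036,0],[0.114,-0.972,0,0.001,-0.0096,0.0036,0],[0.114,-0.972,0,0.001,-0.0096,0.0036,0],[0.114,-0.972,0,0.001,-0.0096,0.0036,0],[0.114,-0.972,0,0.001,-0.0096,0.0036,0],[0.114,-0.972,0,0.001,-0.0096,0.0036,0],[0.114,-0.972,0,0.001,-0.0096,0.0036,0],[0.114,-0.972,0,0.001,-0.0096,0.0036,0]]]' >/dev/null
python3 -m inch '[[[0.114,-0.972,0,0.001,-0.0096,0.0036,0],[0,0,0,0,0,0,0]]]'
python3 - <<'E'
from p import *
pose();p,M=bar_tcp(60,4,10.3);goto(p,M,1,"top+4")
E
```

```text
t: 40.48
position: [661.6, -14.5, 166.1]
ee_rot: [0.085, 0.644, 0.754, 0.098]
force: [-0.4, 0.1, -2.5]
finger_gap: 28.8
grasp_force: 62.1
t 40.48 tcp [661.6 -14.5 166.1] toolx az 99.04 toolz [ 0.254  0.039 -0.966] F [-0.4  0.1 -2.5] gap 28.8 grip 62.1
top+4 tcp [671.  -11.1 130.7] mm [  9.4   3.4 -35.4] deg [ 0.12 -0.1   0.2 ] | n rows 1 [ 0.468  0.17  -1.769] [ 0.0013 -0.0011  0.0023]
```

```bash
python3 -m inch '[[[0.117,0.043,-0.442,0.0013,-0.0011,0.0023,0],[0.117,0.043,-0.442,0,0,0,0],[0.117,0.043,-0.442,0,0,0,0],[0.117,0.043,-0.442,0,0,0,0],[0,0,0,0,0,0,0]]]' | sed -n '2p;4p'
python3 -m inch '[[[0.026,0.004,-0.097,0,0,0,0],[0,0,0,0,0,0,0]]]' | sed -n '2p;4p'
python3 -m inch '[[[0.013,0.002,-0.048,0,0,0,0],[0,0,0,0,0,0,0]]]' | sed -n '2p;4p'
python3 -m inch '[[[0.013,0.002,-0.048,0,0,0,0],[0,0,0,0,0,0,0]]]' | sed -n '2p;4p'
python3 - <<'E'
from p import *
pose();p,M=bar_tcp(60,0,10.3);goto(p,M,1,"top")
E
```

```text
position: [670.7, -8.7, 129.3]
force: [-1.1, 0.4, -2.6]
position: [672.1, -9.1, 129.1]
force: [-0.3, 0.4, -2.9]
position: [672.1, -9.0, 128.0]
force: [-0.6, -0.7, -3.3]
position: [672.5, -9.0, 127.2]
force: [-1.0, 0.1, -2.2]
t 41.85 tcp [672.5  -9.  127.2] toolx az 99.36 toolz [ 0.256  0.042 -0.966] F [-1.   0.1 -2.2] gap 29.0 grip 62.2
top tcp [672.  -10.9 126.8] mm [-0.5 -1.9 -0.4] deg [-0.02  0.01 -0.12] | n rows 1 [-0.027 -0.095 -0.018] [-0.0002  0.0001 -0.0013]
```

```bash
python3 -m inch '[[[0,-0.05,-0.048,0,0,0,0],[0,0,0,0,0,0,0]]]' | sed -n '2p;4p'
python3 -m inch '[[[0.013,0.002,-0.048,0,0,0,0],[0,0,0,0,0,0,0]]]' | sed -n '2p;4p'
python3 -m inch '[[[0.013,0.002,-0.048,0,0,0,0],[0,0,0,0,0,0,0]]]' | sed -n '2p;4p'
```

```text
position: [672.6, -9.0, 127.1]
force: [-4.8, 2.7, 6.1]
position: [672.6, -9.0, 127.0]
force: [-9.7, 2.3, 12.9]
position: [672.8, -9.0, 126.8]
force: [-13.1, 2.6, 18.8]
```

```bash
python3 -m inch '[[[-0.02,-0.003,0.12,0,0,0,0],[0,0,0,0,0,0,0],[0,0,0,0,0,0,0.52],[0,0,0,0,0,0,0.52],[0,0,0,0,0,0,0.52],[-0.25,-0.041,0.96,0,0,0,0.52],[-0.25,-0.041,0.96,0,0,0,0.52],[-0.25,-0.041,0.96,0,0,0,0.52]]]'
python3 -m inch '[[[-0.25,0.9,0.96,0,0,0,0.7],[-0.25,0.95,0.2,-0.001,0.0096,-0.0036,0.7],[-0.2,0.95,0,-0.001,0.0096,-0.0036,0.7],[-0.2,0.95,0,-0.001,0.0096,-0.0036,0.7],[-0.2,0.95,0,-0.001,0.0096,-0.0036,0.7],[-0.2,0.95,0,-0.001,0.0096,-0.0036,0.7],[-0.2,0.95,0,-0.001,0.0096,-0.0036,0.7],[-0.2,0.95,0,-0.001,0.0096,-0.0036,0.7]]]'
cat > b.py <<'E'
from p import *
T=cam("top");
print("img px of carrier bars/bench bars:")
for b in blobs(barmask(T[0]),60,1e4,(130,120,345,260)):
    r=cv2.minAreaRect(b);(w,h)=r[1];box=cv2.boxPoints(r);e=max((box[i]-box[i-1] for i in range(4)),key=np.linalg.norm);u=e/np.linalg.norm(e)*20
    z=29 if r[0][0]<232 else 120
    a,c=plane(T,np.array(r[0])-u,z),plane(T,np.array(r[0])+u,z);d=c-a;az=np.degrees(np.arctan2(d[1],d[0]))%180
    print(np.round(r[0],1),np.round(r[1],1),"world",plane(T,r[0],z).round(1),"az",az.round(1),"" if z==29 else ("rail",(RM.T@(plane(T,r[0],z)-O)).round(1)))
E
python3 b.py; python3 -c "
from h import *
pose()"
```

```text
t: 43.6
position: [657.4, -12.4, 184.4]
ee_rot: [0.084, 0.642, 0.756, 0.1]
force: [0.6, 0.5, -0.2]
finger_gap: 44.7
grasp_force: 0.0
t: 44.6
position: [623.4, 139.2, 207.1]
ee_rot: [0.05, 0.66, 0.747, 0.06]
force: [-0.3, 0.7, -1.2]
finger_gap: 59.8
grasp_force: 0.0
img px of carrier bars/bench bars:
[281.6 155.3] [ 9.2 60.2] world [674.7  -7.  120. ] az 99.9 ('rail', array([61.4,  3.4, 16.9]))
[316.6 128.6] [27.3  4. ] world [ 762.8 -119.6  120. ] az 81.7 ('rail', array([ 128. , -121.8,   -1. ]))
t 44.65 tcp [623.2 141.5 207.1] toolx az 97.17 toolz [ 0.152  0.025 -0.988] F [-0.4  1.7 -0.2] gap 59.7 grip 0.0
```

```bash
python3 - <<'E'
from p import *
goto(np.array([557.6,308.9,100]),downM(86.5),9,"above bar1")
S=cam("side")
for b in blobs(barmask(S[0]),60,1e4,(285,125,375,185)):
    r=cv2.minAreaRect(b);print(np.round(r[0],1),np.round(r[1],1),plane(S,r[0],28).round(1))
E
```

```text
above bar1 tcp [557.6 308.9 100. ] mm [ -65.6  167.4 -107.1] deg [ -0.65   8.86 -10.62] | n rows 9 [-0.365  0.93  -0.595] [-0.0008  0.0109 -0.0131]
[369.6 174.4] [21.   8.5] [680.3 163.7  28. ]
[336.5 153.5] [29.  7.] [556.  300.8  28. ]
[304.6 148.5] [ 7.5 29.3] [424.4 337.6  28. ]
```

```bash
python3 -m inch '[[[-0.365,0.93,-0.595,-0.0008,0.0109,-0.0131,0.7],[-0.365,0.93,-0.595,-0.0008,0.0109,-0.0131,0.7],[-0.365,0.93,-0.595,-0.0008,0.0109,-0.0131,0.7],[-0.365,0.93,-0.595,-0.0008,0.0109,-0.0131,0.7],[-0.365,0.93,-0.595,-0.0008,0.0109,-0.0131,0.7],[-0.365,0.93,-0.595,-0.0008,0.0109,-0.0131,0.7],[-0.365,0.93,-0.595,-0.0008,0.0109,-0.0131,0.7],[-0.365,0.93,-0.595,-0.0008,0.0109,-0.0131,0.7]]]' >/dev/null
python3 -m inch '[[[-0.365,0.93,-0.595,-0.0008,0.0109,-0.0131,0.7],[0,0,0,0,0,0,0.7]]]'
python3 -c "
from p import *
goto(np.array([557.6,308.9,8]),downM(86.5),5,'grasp')"
```

```text
t: 45.95
position: [557.2, 306.0, 98.9]
ee_rot: [0.001, 0.728, 0.685, -0.001]
force: [-0.2, -0.6, 1.0]
finger_gap: 59.9
grasp_force: 0.0
grasp tcp [557.6 308.9   8. ] mm [  0.4   2.9 -90.9] deg [ 0.18 -0.   -0.01] | n rows 5 [ 0.004  0.029 -0.909] [ 0.0004 -0.     -0.    ]
```

```bash
python3 -m inch '[[[0,0.03,-0.91,0,0,0,0.7],[0,0.03,-0.91,0,0,0,0.7],[0,0.03,-0.91,0,0,0,0.7],[0,0.03,-0.91,0,0,0,0.7],[0,0.03,-0.91,0,0,0,0.7],[0,0,0,0,0,0,0],[0,0,0,0,0,0,0],[0,0,0,0,0,0,0]]]'
python3 -m inch '[[[0,0,0,0,0,0,0]]]' | sed -n '2p'
python3 -m inch '[[[0,0,0.5,0,0,0,0],[0,0,1,0,0,0,0],[0,0,1,0,0,0,0],[0,0,1,0,0,0,0],[0,0,1,0,0,0,0],[0,0,1,0,0,0,0],[0,0,1,0,0,0,0],[0,0,1,0,0,0,0]]]'
python3 - <<'E'
from p import *
pose();p,M=bar_tcp(0,40,10.3);goto(p,M,17,"above mid")
E
```

```text
t: 46.95
position: [558.2, 309.2, 9.7]
ee_rot: [0.001, 0.729, 0.685, 0.0]
force: [-0.2, 0.4, -3.1]
finger_gap: 28.8
grasp_force: 61.0
position: [557.9, 309.1, 9.5]
t: 48.08
position: [557.8, 309.0, 160.7]
ee_rot: [0.001, 0.729, 0.685, 0.0]
force: [-0.6, -0.2, -2.8]
finger_gap: 28.6
grasp_force: 61.0
t 48.08 tcp [557.8 309.  160.7] toolx az 86.43 toolz [ 0.002 -0.002 -1.   ] F [-0.6 -0.2 -2.8] gap 28.6 grip 61.0
above mid tcp [604.6 -21.9 149.9] mm [  46.7 -330.9  -10.8] deg [  0.83 -14.88  12.75] | n rows 17 [ 0.137 -0.973 -0.032] [ 0.0005 -0.0097  0.0083]
```

```bash
python3 -m inch '[[[0.137,-0.973,0.05,0.0005,-0.0097,0.0083,0],[0.137,-0.973,0.05,0.0005,-0.0097,0.0083,0],[0.137,-0.973,0.05,0.0005,-0.0097,0.0083,0],[0.137,-0.973,0,0.0005,-0.0097,0.0083,0],[0.137,-0.973,0,0.0005,-0.0097,0.0083,0],[0.137,-0.973,0,0.0005,-0.0097,0.0083,0],[0.137,-0.973,0,0.0005,-0.0097,0.0083,0],[0.137,-0.973,0,0.0005,-0.0097,0.0083,0]]]' >/dev/null
python3 -m inch '[[[0.137,-0.973,0,0.0005,-0.0097,0.0083,0],[0.137,-0.973,0,0.0005,-0.0097,0.0083,0],[0.137,-0.973,0,0.0005,-0.0097,0.0083,0],[0.137,-0.973,0,0.0005,-0.0097,0.0083,0],[0.137,-0.973,0,0.0005,-0.0097,0.0083,0],[0.137,-0.973,0,0.0005,-0.0097,0.0083,0],[0.137,-0.973,0,0.0005,-0.0097,0.0083,0],[0.137,-0.973,0,0.0005,-0.0097,0.0083,0]]]' >/dev/null
python3 -m inch '[[[0.137,-0.973,0,0.0005,-0.0097,0.0083,0],[0,0,0,0,0,0,0]]]'
python3 - <<'E'
from p import *
pose();p,M=bar_tcp(0,4,9.5);goto(p,M,4,"mid+4")
E
```

```text
t: 50.32
position: [604.1, -23.0, 162.8]
ee_rot: [0.085, 0.644, 0.754, 0.098]
force: [0.8, 0.3, -2.3]
finger_gap: 28.8
grasp_force: 61.0
t 50.33 tcp [604.1 -23.  162.8] toolx az 99.06 toolz [ 0.255  0.039 -0.966] F [ 0.8  0.3 -2.3] gap 28.8 grip 61.0
mid+4 tcp [614.  -20.3 114.4] mm [  9.9   2.6 -48.4] deg [ 0.1  -0.06  0.18] | n rows 4 [ 0.124  0.033 -0.605] [ 0.0003 -0.0002  0.0005]
```

```bash
python3 -m inch '[[[0.124,0.02,-0.605,0.0003,-0.0002,0.001,0],[0.124,0.02,-0.605,0.0003,-0.0002,0.001,0],[0.124,0.02,-0.605,0.0003,-0.0002,0,0],[0.124,0.02,-0.605,0.0003,-0.0002,0,0],[0,0,0,0,0,0,0]]]' | sed -n '2p;4p'
python3 -m inch '[[[0.026,0.004,-0.097,0,0,0,0],[0,0,0,0,0,0,0]]]' | sed -n '2p;4p'
python3 -m inch '[[[0.013,0.002,-0.048,0,0,0,0],[0,0,0,0,0,0,0]]]' | sed -n '2p;4p'
python3 -m inch '[[[0.013,0.002,-0.048,0,0,0,0],[0,0,0,0,0,0,0]]]' | sed -n '2p;4p'
python3 - <<'E'
from p import *
pose();p,M=bar_tcp(0,0,9.5);goto(p,M,1,"mid")
E
```

```text
position: [613.3, -19.9, 111.9]
force: [-0.4, 0.4, -1.7]
position: [615.2, -20.2, 112.2]
force: [-0.5, 0.6, -4.1]
position: [615.2, -20.1, 111.1]
force: [0.6, -0.9, -2.8]
position: [615.5, -20.1, 110.3]
force: [-3.4, 0.7, 1.3]
t 51.7 tcp [615.5 -20.1 110.3] toolx az 99.35 toolz [ 0.256  0.042 -0.966] F [-3.4  0.7  1.3] gap 28.5 grip 61.5
mid tcp [615.  -20.2 110.5] mm [-0.5 -0.1  0.2] deg [-0.02  0.03 -0.11] | n rows 1 [-0.023 -0.005  0.011] [-0.0002  0.0003 -0.0013]
```

```bash
python3 -m inch '[[[0.013,0.002,-0.048,0,0,0,0],[-0.013,-0.002,0.048,0,0,0,0],[0,0,0,0,0,0,0.5],[0,0,0,0,0,0,0.5],[0,0,0,0,0,0,0.5],[-0.25,-0.041,0.96,0,0,0,0.5],[-0.25,-0.041,0.96,0,0,0,0.5],[-0.25,-0.041,0.96,0,0,0,0.5]]]'
python3 -m inch '[[[-0.25,0.9,0.96,0,0,0,0.8],[-0.4,0.95,0.2,-0.001,0.0096,-0.0036,0.8],[-0.5,0.95,0,-0.001,0.0096,-0.0036,0.8],[-0.5,0.95,0,-0.001,0.0096,-0.0036,0.8],[-0.5,0.95,0,-0.001,0.0096,-0.0036,0.8],[-0.5,0.95,0,-0.001,0.0096,-0.0036,0.8],[-0.5,0.95,0,-0.001,0.0096,-0.0036,0.8],[-0.5,0.95,0,-0.001,0.0096,-0.0036,0.8]]]'
python3 b.py; python3 -c "
from p import *
S=cam('side')
for b in blobs(barmask(S[0]),40,1e4,(285,125,375,185)):
    r=cv2.minAreaRect(b);print(np.round(r[0],1),np.round(r[1],1),plane(S,r[0],28).round(1))
goto(np.array([426.5,347.8,95]),downM(87.8),12,'above bar0')"
```

```text
t: 52.7
position: [600.2, -22.5, 168.0]
ee_rot: [0.084, 0.642, 0.756, 0.1]
force: [0.1, -0.5, -0.1]
finger_gap: 42.8
grasp_force: 0.0
t: 53.7
position: [527.1, 129.2, 190.7]
ee_rot: [0.05, 0.66, 0.747, 0.06]
force: [0.5, -0.4, 0.8]
finger_gap: 68.1
grasp_force: 0.0
img px of carrier bars/bench bars:
[285.7 174. ] [ 9.7 59.8] world [614.  -20.4 120. ] az 98.8 ('rail', array([ 1.5, -0. , 32.9]))
[281.6 155.3] [ 9.  60.2] world [674.7  -7.  120. ] az 99.7 ('rail', array([61.4,  3.4, 16.9]))
[316.5 128.9] [27.3  3.5] world [ 762.1 -119.5  120. ] az 81.7 ('rail', array([ 127.3, -121.6,   -0.8]))
[353.2 177.8] [16.1  8.9] [614.2 145.4  28. ]
[369.6 174.4] [20.9  8.5] [680.4 163.7  28. ]
[304.7 148.5] [ 7.5 29.3] [424.5 337.6  28. ]
above bar0 tcp [426.5 347.8  95. ] mm [-100.4  217.9  -95.7] deg [-0.68  8.9  -9.36] | n rows 12 [-0.418  0.908 -0.399] [-0.0006  0.0082 -0.0087]
```

Two bars are seated: rail x 1.5 and 61.4, centred within 4 mm, azimuth within 1°. The last bar has not moved.

```bash
python3 -m inch '[[[-0.418,0.908,-0.399,-0.0006,0.0082,-0.0087,0.8],[-0.418,0.908,-0.399,-0.0006,0.0082,-0.0087,0.8],[-0.418,0.908,-0.399,-0.0006,0.0082,-0.0087,0.8],[-0.418,0.908,-0.399,-0.0006,0.0082,-0.0087,0.8],[-0.418,0.908,-0.399,-0.0006,0.0082,-0.0087,0.8],[-0.418,0.908,-0.399,-0.0006,0.0082,-0.0087,0.8],[-0.418,0.908,-0.399,-0.0006,0.0082,-0.0087,0.8],[-0.418,0.908,-0.399,-0.0006,0.0082,-0.0087,0.8]]]' >/dev/null
python3 -m inch '[[[-0.418,0.908,-0.399,-0.0006,0.0082,-0.0087,0.8],[-0.418,0.908,-0.399,-0.0006,0.0082,-0.0087,0.8],[-0.418,0.908,-0.399,-0.0006,0.0082,-0.0087,0.8],[-0.418,0.908,-0.399,-0.0006,0.0082,-0.0087,0.8],[0,0,0,0,0,0,0.8]]]'
python3 -c "
from p import *
goto(np.array([426.5,347.8,8]),downM(87.8),5,'grasp')"
```

```text
t: 55.42
position: [427.0, 346.7, 94.2]
ee_rot: [0.001, 0.721, 0.693, -0.0]
force: [-0.9, 0.6, -0.0]
finger_gap: 68.2
grasp_force: 0.0
grasp tcp [426.5 347.8   8. ] mm [ -0.5   1.1 -86.2] deg [0.06 0.04 0.08] | n rows 5 [-0.005  0.011 -0.862] [0.0001 0.0001 0.0002]
```

```bash
python3 -m inch '[[[0,0.01,-0.862,0,0,0,0.8],[0,0.01,-0.862,0,0,0,0.8],[0,0.01,-0.862,0,0,0,0.8],[0,0.01,-0.862,0,0,0,0.8],[0,0.01,-0.862,0,0,0,0.8],[0,0,0,0,0,0,0],[0,0,0,0,0,0,0],[0,0,0,0,0,0,0]]]'
python3 -m inch '[[[0,0,0,0,0,0,0],[0,0,0,0,0,0,0]]]' | sed -n '2p'
python3 -m inch '[[[0,0,0.5,0,0,0,0],[0,0,1,0,0,0,0],[0,0,1,0,0,0,0],[0,0,1,0,0,0,0],[0,0,1,0,0,0,0],[0,0,1,0,0,0,0],[0,0,1,0,0,0,0],[0,0,1,0,0,0,0]]]'
python3 - <<'E'
from p import *
o,_=pose();p,M=bar_tcp(-60,50,9.5);goto(p,M,19,"above low")
E
```

```text
t: 56.42
position: [427.6, 347.9, 9.5]
ee_rot: [0.001, 0.721, 0.692, 0.001]
force: [0.3, -0.0, -0.9]
finger_gap: 28.6
grasp_force: 59.5
position: [427.4, 347.8, 9.3]
t: 57.68
position: [426.8, 347.2, 159.8]
ee_rot: [0.001, 0.722, 0.692, 0.0]
force: [-0.7, -0.2, -2.8]
finger_gap: 28.8
grasp_force: 59.4
t 57.67 tcp [426.8 347.2 159.8] toolx az 87.64 toolz [ 0.001 -0.001 -1.   ] F [-0.7 -0.2 -2.8] gap 28.8 grip 59.4
above low tcp [545.  -31.6 143.3] mm [ 118.2 -378.8  -16.5] deg [  0.93 -14.94  11.54] | n rows 19 [ 0.311 -0.997 -0.043] [ 0.0005 -0.0087  0.0067]
```

```bash
python3 -m inch '[[[0.296,-0.947,0,0.0005,-0.0083,0.0064,0],[0.296,-0.947,0,0.0005,-0.0083,0.0064,0],[0.296,-0.947,0,0.0005,-0.0083,0.0064,0],[0.296,-0.947,0,0.0005,-0.0083,0.0064,0],[0.296,-0.947,0,0.0005,-0.0083,0.0064,0],[0.296,-0.947,0,0.0005,-0.0083,0.0064,0],[0.296,-0.947,0,0.0005,-0.0083,0.0064,0],[0.296,-0.947,0,0.0005,-0.0083,0.0064,0]]]' >/dev/null
python3 -m inch '[[[0.296,-0.947,0,0.0005,-0.0083,0.0064,0],[0.296,-0.947,0,0.0005,-0.0083,0.0064,0],[0.296,-0.947,0,0.0005,-0.0083,0.0064,0],[0.296,-0.947,0,0.0005,-0.0083,0.0064,0],[0.296,-0.947,0,0.0005,-0.0083,0.0064,0],[0.296,-0.947,0,0.0005,-0.0083,0.0064,0],[0.296,-0.947,0,0.0005,-0.0083,0.0064,0],[0.296,-0.947,0,0.0005,-0.0083,0.0064,0]]]' >/dev/null
python3 -m inch '[[[0.296,-0.947,0,0.0005,-0.0083,0.0064,0],[0.296,-0.947,0,0.0005,-0.0083,0.0064,0],[0.296,-0.947,0,0.0005,-0.0083,0.0064,0],[0.296,-0.947,0,0.0005,-0.0083,0.0064,0],[0,0,0,0,0,0,0]]]'
python3 - <<'E'
from p import *
pose();p,M=bar_tcp(-60,4,9.4);goto(p,M,5,"low+4")
E
```

```text
t: 60.3
position: [545.2, -32.4, 158.9]
ee_rot: [0.085, 0.643, 0.754, 0.099]
force: [-0.2, 0.8, -2.3]
finger_gap: 28.9
grasp_force: 59.4
t 60.3 tcp [545.2 -32.4 158.9] toolx az 99.1 toolz [ 0.255  0.041 -0.966] F [-0.2  0.8 -2.3] gap 28.9 grip 59.4
low+4 tcp [556.8 -29.6  98.7] mm [ 11.6   2.8 -60.2] deg [ 0.02 -0.    0.14] | n rows 5 [ 0.116  0.028 -0.602] [ 0.0001 -0.      0.0003]
```

```bash
python3 -m inch '[[[0.0,0.028,-0.602,0,0,0.0015,0],[0.116,0.028,-0.602,0,0,0,0],[0.154,0.028,-0.602,0,0,0,0],[0.154,0.028,-0.602,0,0,0,0],[0.154,0.028,-0.602,0,0,0,0],[0,0,0,0,0,0,0]]]' | sed -n '2p;4p'
python3 -m inch '[[[0.026,0.004,-0.097,0,0,0,0],[0,0,0,0,0,0,0]]]' | sed -n '2p;4p'
python3 -m inch '[[[0.013,0.002,-0.048,0,0,0,0],[0,0,0,0,0,0,0]]]' | sed -n '2p;4p'
python3 -m inch '[[[0.013,0.002,-0.048,0,0,0,0],[0,0,0,0,0,0,0]]]' | sed -n '2p;4p'
python3 - <<'E'
from p import *
pose();p,M=bar_tcp(-60,0,9.4);goto(p,M,1,"low")
E
```

```text
position: [556.2, -28.4, 97.0]
force: [0.2, 0.0, -1.2]
position: [557.8, -28.6, 96.9]
force: [0.2, -0.1, -1.6]
position: [557.9, -28.5, 95.8]
force: [0.2, -0.2, -2.9]
position: [558.1, -28.5, 94.9]
force: [-2.3, 0.4, 1.6]
t 61.8 tcp [558.1 -28.5  94.9] toolx az 99.35 toolz [ 0.256  0.042 -0.966] F [-2.3  0.4  1.6] gap 29.1 grip 59.9
low tcp [557.8 -29.5  94.9] mm [-0.3 -1.  -0.1] deg [ 0.02  0.03 -0.11] | n rows 1 [-0.015 -0.051 -0.004] [ 0.0002  0.0003 -0.0012]
```

```bash
python3 -m inch '[[[0.013,0.002,-0.048,0,0,0,0],[-0.013,-0.002,0.048,0,0,0,0],[0,0,0,0,0,0,0.5],[0,0,0,0,0,0,0.5],[0,0,0,0,0,0,0.5],[-0.25,-0.041,0.96,0,0,0,0.5],[-0.25,-0.041,0.96,0,0,0,0.5],[-0.25,-0.041,0.96,0,0,0,0.5]]]'
python3 -m inch '[[[-0.25,0,0.96,0,0,0,0.8],[-0.9,0,0.5,-0.001,0.03,0,0.8],[-0.9,-0.6,0,-0.001,0.03,0,0.8],[-0.9,-0.9,0,-0.001,0.03,0,0.8],[0,-1,0.2,0,0.03,0,0.8],[0,-1,0.2,0,0.03,0,0.8],[0,-1,0.2,0,0,0,0.8],[0,-1,0.2,0,0,0,0.8]]]'
python3 -m inch '[[[0,-1,0.2,0,0,0,0.8],[0,-1,0.2,0,0,0,0.8],[0,-1,0.2,0,0,0,0.8],[0,-1,0.2,0,0,0,0.8],[0,-1,0.2,0,0,0,0.8],[0,-1,0.2,0,0,0,0.8],[0,-1,0,0,0,0,0.8],[0,-1,0,0,0,0,0.8]]]' | head -2
python3 b.py; python3 - <<'E'
from h import *
S=cam("side");T=cam("top")
a=cv2.resize(T[0][115:215,235:335],None,fx=4,fy=4,interpolation=cv2.INTER_CUBIC)
b=cv2.resize(S[0][140:240,310:410],None,fx=4,fy=4,interpolation=cv2.INTER_CUBIC)
cv2.imwrite("pics/g5.png",np.hstack([a,b])[:,:,::-1])
E
```

```text
t: 62.8
position: [542.8, -30.9, 152.7]
ee_rot: [0.085, 0.642, 0.756, 0.099]
force: [0.9, -0.8, -0.2]
finger_gap: 42.7
grasp_force: 0.0
t: 63.8
position: [484.3, -141.6, 197.3]
ee_rot: [-0.003, 0.648, 0.761, 0.022]
force: [-0.6, 0.9, -0.3]
finger_gap: 68.2
grasp_force: 0.0
t: 64.8
position: [484.0, -302.2, 221.3]
img px of carrier bars/bench bars:
[288.3 192.9] [ 8.9 59.2] world [553.2 -29.  120. ] az 99.4 ('rail', array([-57.8,   1.2,  48.8]))
[285.8 174.1] [ 9.5 59.7] world [613.7 -20.7 120. ] az 99.0 ('rail', array([ 1.2, -0.3, 33. ]))
[281.6 155.3] [ 9.  60.2] world [674.7  -7.  120. ] az 99.7 ('rail', array([61.4,  3.4, 16.9]))
[316.4 128.9] [27.2  3.7] world [ 761.9 -119.2  120. ] az 81.7 ('rail', array([ 127.2, -121.3,   -0.7]))
```

View pics/g5.png

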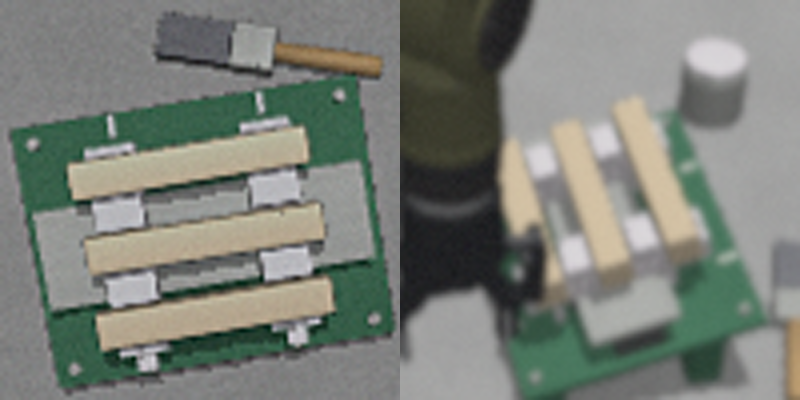

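All three bars lie square in their own rows, at top crop (188,163), (204,239) and (215,313). The rests are on their marks (rail y +62.1 and -62.8) and the arm is clear, so I'm handing in.

```bash
python3 -m inch '[[[0,0,0,0,0,0,0.8],[0,0,0,0,0,0,0.8]]]' | head -1; python3 -c "
from plant import *
print(hand_in())"
```

```text
t: 65.2
the job is handed in; nothing more can be done
None
```

Both rests are clipped home on their marks and all three bars lie square in their own rows, checked by camera and contact force (the clips could not be seen directly). I handed the job in at 65 s without touching the brush, can or pot; the hand-in gave back no verdict.

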